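Log the swab samples on the propped-up rack

ROBOT

A 7-joint arm with a two-finger parallel gripper is mounted at the origin on the work surface. World frame = base frame: x ahead of the robot, y to its left, z up, the work surface at z = 0. Lengths are in m, angles in rad, forces in N, time in s.
With the tool pointing down it reaches from about 0.4 to 0.875 m from the base axis. Payload 6.5 kg.
Tool frame: the origin (TCP) lies at the very end of the fingers, on their centre line; the grasp point (between the pads) lies 19 mm behind it; z points along the fingers, y is the direction in which the jaws open and shut (so a half turn about z gives the same grasp; the last joint's range is limited). The gripper opens to 88 mm and grips with 3 to 60 N. Pads are 18 mm wide; open, the fingers measure 123 mm over their backs; the gripper's body (75 mm by 187 mm) begins 45 mm behind the grasp point.
Start: joints at [-1.247, 0.536, -0.004, 1.538, 0.003, 1.067, -0.071], TCP at [0.247, 0.601, 0.239] pointing down, gripper open.
Joint ranges: [-2.7, 2.7], [-0.37, 2.16], [-1.27, 1.26], [0.24, 2.4], [-1.31, 4.45], [0.19, 1.91], [-2.76, 2.76]. Speed limits (rad/s): [2.39, 2.39, 3.14, 3.14, 3.14, 3.14, 3.14].

INTERFACE

Orientations are given as a unit quaternion [x, y, z, w].
In Python, from bench import state, grab_frame, get_calibration, sign_off gives the robot as it stands.
- The arm moves only by the tool step_arm, never from a script. Its argument "motion" is a list of rows, each a list of 2 entries, a list of its own where there are three numbers: the shift along the world's x, y, z in mm, then the turn about the world's z in degrees. In form: [[[dx, dy, dz], turn], ...]. A call has 1 to 8 rows; each row is the pose to reach, as a shift and turn from the pose commanded when the call began; what a row does not reach only later rows make up. A row lasts 1/12 s, in which the tool goes at most 41.7 mm and 7.16 degrees, less where a joint would pass 70% of its speed; a pose out of reach is approached as far as the arm can. A call with a gripper value outside its range is refused whole. "hand" is the closure, from -1 (fully open) to 1 (shut), set as the call begins (left out, the last holds). The fingers move at their own pace and stop on an object; "squeeze" is the grip in N (left out, the last holds). Time passes only in rows, so rows that repeat a pose let the fingers close. It gives the time, the measured TCP pose, the force and the opening at its end, in the units of the state.
- state(): the state, without advancing time (a new reading comes with each control period).
- grab_frame(name): name is "scene" or "top"; returns the picture (400x640x3 uint8, red, green, blue); there is no depth.
- get_calibration(name): a dict with "camera_matrix" (3x3 intrinsics, pixels), "R" (3x3) and "t" (3): a world point X has camera coordinates R X + t. Camera axes: x right, y down, z forward; pixel columns grow to the right and rows downward; lengths in m; the calibration is good to about 2 mm. A picture is of the moment at which its call begins. get_calibration takes no time and is no camera call.
- sign_off(): hands the job in, once; it reports no verdict.
The state is a dict: "clock": time; "qpos": joint angles; "qd": joint speeds; "joint_torque": joint torques, N m; "position": TCP position; "tool_rot": TCP orientation; "wrist_force": force on the tool from outside, world axes, zero at the start; "ft_torque": the same for the moment, N m; "gripper_width": finger opening in m.
Only numpy, scipy, OpenCV 4.12 (cv2) and the standard library are available. Lean on these libraries where they do the work, as an engineer would, in place of code of your own. Each camera call takes 0.05 s, during which the arm holds its last target. There are 200 camera calls.

TASK

Swing the orange-sleeved prop leg of the tilting sample rack over until it snaps past centre and locks, so that the rack stands on it, and let go; then lay every swab case that is on the bench in the slot of its cap colour, steel button facing up, cap at the top, foot end down against the ledge. When all are in and the rack still stands, take the touch reader out of its cradle and touch its tip on the steel button of each case in turn, from the leftmost slot to the rightmost as you face the rack from its low ledge side (red, yellow, green, blue), resting about half a second on each. Finally put the reader back in its cradle, resting on its flange, and do not knock over or push about the other things on the bench.

Things in the scene. Friction and masses are not known exactly. Their poses are not given: they have to be found in the camera images.
- rack (a joint): Tilt of the rack, rad. The rack is a white tray, 197 mm up the slope x 236 mm wide, 6 mm plate, hinged along its ledge edge, 52 mm above the bench, to a fixed dark steel base plate 235 x 220 x 8 mm: 0 lying flat, about 0.45 standing on the locked leg (0.51 at the top of the swing). It simply rests on the leg's cross bar. Its far edge has an 8 mm lip, its sides 6 mm lips.
- prop_leg (a joint): Angle of the U-shaped prop leg, rad: 0 folded flat under the rack, pointing to the ledge side; grows as it swings up and over to the high side; 1.57 upright against its stop (locked). Its cross bar, 80 mm from the pivot, lifts the rack. A spring and the rack's weight press it back to folded below about 1.2 rad and on to the stop beyond. Takes 8 N at the sleeve at first, falling to 0.
- leg_grip (a point): Middle of the orange sleeve on the cross bar's end, which sticks out to the right (-y) of the rack: a horizontal round grip along the stand's y axis, 20 mm thick, 80 mm long, its inner end 22 mm beyond the rack's edge; 40 mm above the bench when folded, 120 mm when locked. Moves on a circle of 80 mm about leg_pivot, upwards and then away from the ledge side.
- leg_pivot (a point): Point on the leg's pivot line beside leg_grip, 40 mm above the bench and 160 mm behind the rack's hinge line; fixed to the base. Axes of the stand: x from the rack's ledge side to its high side, y to the left, z up.
- case1: Swab case with a red cap: a flat-sided box 140 long (x) x 26 wide (y) x 20 mm thick, about 45 g, clear with a white label, the last 42 mm at +x being the red cap, 22 mm thick. Origin: centre of its underside; x towards the cap, z out of the button side. It starts flat on the bench, button up. None if absent from this start.
- button1 (a point): Top centre of the steel contact button (18 mm disc) on the red cap of case1: 50 mm from the case's middle towards the cap, 23.5 mm above its underside.
- slot1 (a point): Seat of case1's origin in the red-marked slot, leftmost, its foot end against the ledge. Turns with the rack: x up the slope (cap end), y left, z out of the plate. Ledge face 70 mm downhill, 26 mm high. Slots 56 mm apart; two 7 mm high rails, 31 mm apart inside, flank only the case's lowest 46 mm, so its middle is free for fingers. A case let go here stays or slides to the ledge.
- case2: Swab case with a yellow cap: a flat-sided box 140 long (x) x 26 wide (y) x 20 mm thick, about 45 g, clear with a white label, the last 42 mm at +x being the yellow cap, 22 mm thick. Origin: centre of its underside; x towards the cap, z out of the button side. It starts flat on the bench, button up. None if absent from this start.
- button2 (a point): Top centre of the steel contact button (18 mm disc) on the yellow cap of case2: 50 mm from the case's middle towards the cap, 23.5 mm above its underside.
- slot2 (a point): Seat of case2's origin in the yellow-marked slot, second from the left, its foot end against the ledge. Turns with the rack: x up the slope (cap end), y left, z out of the plate. Ledge face 70 mm downhill, 26 mm high. Slots 56 mm apart; two 7 mm high rails, 31 mm apart inside, flank only the case's lowest 46 mm, so its middle is free for fingers. A case let go here stays or slides to the ledge.
- case3: Swab case with a green cap: a flat-sided box 140 long (x) x 26 wide (y) x 20 mm thick, about 45 g, clear with a white label, the last 42 mm at +x being the green cap, 22 mm thick. Origin: centre of its underside; x towards the cap, z out of the button side. It starts flat on the bench, button up. None if absent from this start.
- button3 (a point): Top centre of the steel contact button (18 mm disc) on the green cap of case3: 50 mm from the case's middle towards the cap, 23.5 mm above its underside.
- slot3 (a point): Seat of case3's origin in the green-marked slot, third from the left, its foot end against the ledge. Turns with the rack: x up the slope (cap end), y left, z out of the plate. Ledge face 70 mm downhill, 26 mm high. Slots 56 mm apart; two 7 mm high rails, 31 mm apart inside, flank only the case's lowest 46 mm, so its middle is free for fingers. A case let go here stays or slides to the ledge.
- case4: Swab case with a blue cap: a flat-sided box 140 long (x) x 26 wide (y) x 20 mm thick, about 45 g, clear with a white label, the last 42 mm at +x being the blue cap, 22 mm thick. Origin: centre of its underside; x towards the cap, z out of the button side. It starts flat on the bench, button up. None if absent from this start.
- button4 (a point): Top centre of the steel contact button (18 mm disc) on the blue cap of case4: 50 mm from the case's middle towards the cap, 23.5 mm above its underside.
- slot4 (a point): Seat of case4's origin in the blue-marked slot, rightmost, its foot end against the ledge. Turns with the rack: x up the slope (cap end), y left, z out of the plate. Ledge face 70 mm downhill, 26 mm high. Slots 56 mm apart; two 7 mm high rails, 31 mm apart inside, flank only the case's lowest 46 mm, so its middle is free for fingers. A case let go here stays or slides to the ledge.
- reader: Touch reader standing in its cradle: blue grip block 30 (x) x 24 (y) x 62 mm on a grey flange 44 x 44 x 6 mm, below it an 18 mm steel neck and a brass tip; about 0.12 kg, 125 mm in all. Origin: centre of the flange's underside; z up along the axis. The grip block spans z 6 to 68 mm; the neck's tapered end is at z -44, the tip at z -57.
- reader_tip (a point): End of the reader's brass tip, 57 mm below the flange's underside on the axis (8 mm ball). It springs in by up to 6 mm at 1 to 4 N.
- cradle_seat (a point): Centre of the top of the fixed black cradle, 56 x 56 x 62 mm, with an upright 26 mm square hole for the reader's neck; the reader's flange rests on this top (reader origin here), z up, x and y along its sides.
- vial_a: Bystander, loose: amber glass vial, 26 mm across, 52 mm high; origin at the centre of its underside.
- vial_b: Bystander, loose: clear glass vial with red cap, 26 mm across, 52 mm high; origin at the centre of its underside.
- disinfectant: Bystander, loose: white bottle, 64 mm across, 160 mm high; origin at the centre of its underside.
- tape_roll: Bystander, loose: white roll of tape lying flat, 64 mm across, 25 mm high; origin at the centre of its underside.
- syringe_box: Bystander, loose: white and blue carton, 70 x 130 x 50 mm; origin at the centre of its underside.

How it is judged:
On the way, in this order (a step that is already met when the one before it is completed fails the run):
1. the prop leg is past centre against its stop, the rack stands on it, and the leg is let go (value of joint prop_leg above 1.45 rad and value of joint rack above 0.42 rad and contact force between the fingers and prop_leg below 0.3 N), for 0.3 s.
2. every swab case lies in the slot of its colour, button up, cap uphill, foot at the ledge, let go, and the rack still stands on its leg (value of joint prop_leg above 1.45 rad and value of joint rack above 0.42 rad and distance between case1 and slot1 below 0.012 m and x of button1 in the frame of slot1 above 0.04 m and z of button1 in the frame of slot1 between 0.015 and 0.032 m and contact force between the fingers and case1 below 0.3 N and distance between case2 and slot2 below 0.012 m and x of button2 in the frame of slot2 above 0.04 m and z of button2 in the frame of slot2 between 0.015 and 0.032 m and contact force between the fingers and case2 below 0.3 N and distance between case3 and slot3 below 0.012 m and x of button3 in the frame of slot3 above 0.04 m and z of button3 in the frame of slot3 between 0.015 and 0.032 m and contact force between the fingers and case3 below 0.3 N and distance between case4 and slot4 below 0.012 m and x of button4 in the frame of slot4 above 0.04 m and z of button4 in the frame of slot4 between 0.015 and 0.032 m and contact force between the fingers and case4 below 0.3 N), for 0.3 s.
3. the reader's tip touches the button of the red case (distance between reader_tip and button1 below 0.01 m and contact force between reader and case1 above 0.3 N), for 0.2 s.
4. the reader's tip touches the button of the yellow case (distance between reader_tip and button2 below 0.01 m and contact force between reader and case2 above 0.3 N), for 0.2 s.
5. the reader's tip touches the button of the green case (distance between reader_tip and button3 below 0.01 m and contact force between reader and case3 above 0.3 N), for 0.2 s.
6. the reader's tip touches the button of the blue case (distance between reader_tip and button4 below 0.01 m and contact force between reader and case4 above 0.3 N), for 0.2 s.
At the end, for the whole second after the job is handed in: Leg locked (prop_leg > 1.45 rad), rack standing on it (rack > 0.42 rad); every case present within 12 mm of its seat in its colour's slot, button up, cap uphill, at rest; reader upright (tilt < 0.1 rad) on its flange in the cradle, within 8 mm sideways and 4 mm in height (value of joint prop_leg above 1.45 rad and value of joint rack above 0.42 rad and distance between case1 and slot1 below 0.012 m and x of button1 in the frame of slot1 above 0.04 m and z of button1 in the frame of slot1 between 0.015 and 0.032 m and linear speed of each of case1, case2, case3, case4, reader below 0.02 m/s and distance between case2 and slot2 below 0.012 m and x of button2 in the frame of slot2 above 0.04 m and z of button2 in the frame of slot2 between 0.015 and 0.032 m and distance between case3 and slot3 below 0.012 m and x of button3 in the frame of slot3 above 0.04 m and z of button3 in the frame of slot3 between 0.015 and 0.032 m and distance between case4 and slot4 below 0.012 m and x of button4 in the frame of slot4 above 0.04 m and z of button4 in the frame of slot4 between 0.015 and 0.032 m and horizontal distance between reader and cradle_seat below 0.008 m and z of reader in the frame of cradle_seat below 0.004 m and angle between reader's own z axis and vertical below 0.1 rad); the robot touches nothing.
It fails at once if another thing on the bench is pushed more than 40 mm or knocked over (distance of any of vial_a, vial_b, disinfectant, tape_roll, syringe_box from where it was at the start of the episode above 0.04 m or angle between any of vial_a, vial_b, disinfectant, tape_roll, syringe_box's own z axis and vertical above 0.5 rad).
Of case1, case2, case3, case4 only 3 to 4 are there at a start; the rules pass over those that are not, and their reading is None.
At some moment in a run one of case1, case2, case3, case4 may be knocked a few centimetres aside while the robot is not near it.
It also fails if it takes over 210 s, if anything falls off the work surface, if the arm or the gripper's body presses on something with over 40 N, if the wrist force passes 120 N, or if a joint passes its speed limit or range.

## Working session

There is one attempt and no reset: what is moved stays moved. The work goes in short steps, Python scripts to look and compute and a tool call to move; the robot and the scene stay as the last step left them, time stands still between calls to the robot, and variables do not carry over. Pictures are saved under pics/ and viewed, about 12 in all and at most 16, crops included, and the job is handed in when it is done.

Besides the shell and the picture viewer there is one more tool, called after "Request:" as name([rows], argument=value, ...), one row to a line, values as JSON. step_arm: Moves the arm, as the interface text tells. Its arguments: {"type":"object","properties":{"motion":{"type":"array"},"hand":{"type":"number"},"squeeze":{"type":"number"}},"required":["motion"]}

```bash
mkdir -p pics; ls
cat > h.py <<'E'
import numpy as np, cv2
from bench import state, grab_frame, get_calibration, sign_off
def cal(n):
    c=get_calibration(n); return np.array(c["camera_matrix"]),np.array(c["R"]),np.array(c["t"]).ravel()
def ray(n,uv):
    K,R,t=cal(n); o=-R.T@t; d=R.T@np.linalg.solve(K,[uv[0],uv[1],1.]); return o,d/np.linalg.norm(d)
def onz(n,uv,z):
    o,d=ray(n,uv); return o+d*(z-o[2])/d[2]
def tri(a,b):
    (o1,d1),(o2,d2)=ray("scene",a),ray("top",b)
    A=np.c_[d1,-d2]; s=np.linalg.lstsq(A,o2-o1,rcond=None)[0]
    p,q=o1+s[0]*d1,o2+s[1]*d2; return (p+q)/2,np.linalg.norm(p-q)
def proj(n,X):
    K,R,t=cal(n); x=K@(R@np.array(X)+t); return x[:2]/x[2]
def save(n,f,crop=None,s=1):
    im=grab_frame(n)[:,:,::-1]
    cv2.imwrite(f"pics/raw_{f}.png",im)
    if crop: x0,y0,x1,y1=crop; im=im[y0:y1,x0:x1]
    cv2.imwrite(f"pics/{f}.png",cv2.resize(im,None,fx=s,fy=s,interpolation=cv2.INTER_CUBIC))
E
python3 - <<'E'
from h import *
save("top","top0",s=1.25); save("scene","scene0",s=1.25)
for n in("top","scene"):
    K,R,t=cal(n); print(n,K.round(1).tolist(),(-R.T@t).round(3),R[2].round(2))
s=state(); print(s["position"],s["tool_rot"],s["wrist_force"],s["gripper_width"],s["clock"])
E
```

```text
pics
top [[366.8, 0.0, 324.4], [0.0, 366.8, 200.8], [0.0, 0.0, 1.0]] [0.401 0.016 1.154] [ 0.12 -0.   -0.99]
scene [[473.0, 0.0, 327.7], [0.0, 473.0, 202.4], [0.0, 0.0, 1.0]] [1.536 0.175 0.74 ] [-0.83 -0.12 -0.55]
[0.24681122 0.60075891 0.23796347] [ 1.93645488e-01  9.81071292e-01 -7.33700392e-04 -8.30863228e-05] [ 0.60866209  0.08771739 -0.03673579] 0.08831439927133257 0.1
```

View pics/top0.png

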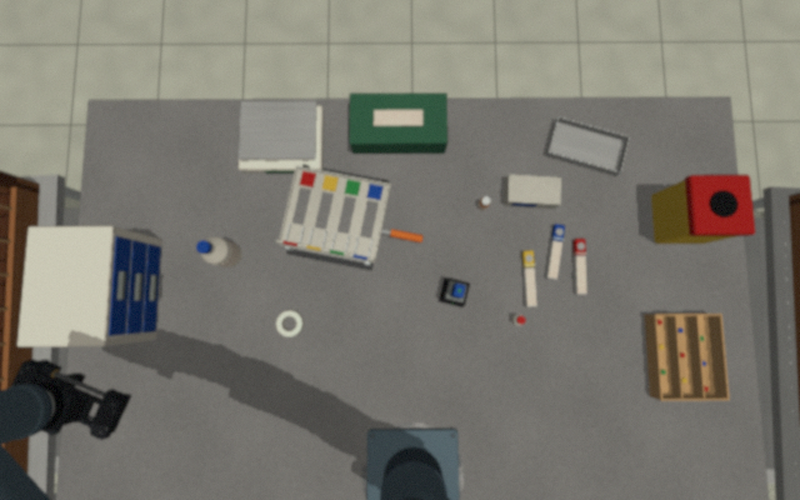

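View pics/scene0.png

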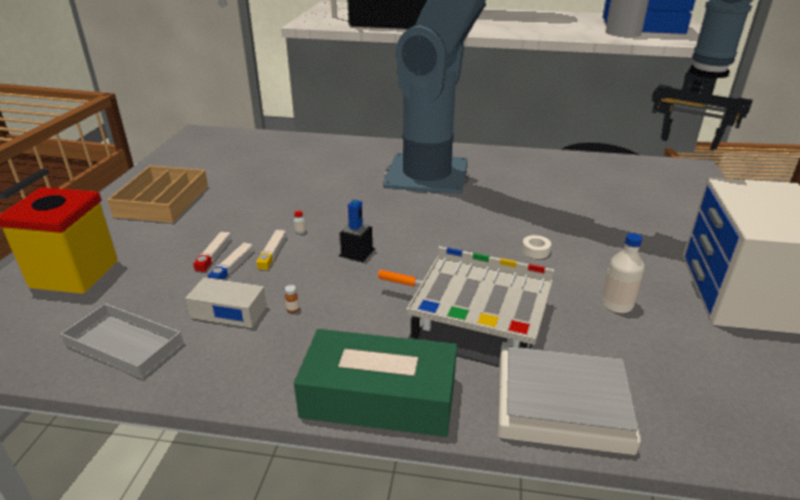

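The top view shows red (580,265), blue (556,250) and yellow (529,278) cases on the right. The green case is absent. The rack is at (335,215), with the orange sleeve at (405,236), and the reader in its cradle at (455,291). The scene view agrees. Next I'll measure them.

```bash
cat >> h.py <<'E'
HS={"red":[(0,6),(174,180)],"yellow":[(20,32)],"green":[(50,80)],"blue":[(105,125)],"orange":[(7,15)]}
def blobs(im,c,amin=12,smin=120,vmin=60):
    h=cv2.cvtColor(im,cv2.COLOR_BGR2HSV); m=np.zeros(im.shape[:2],np.uint8)
    for a,b in HS[c]: m|=cv2.inRange(h,(a,smin,vmin),(b,255,255))
    n,l,s,ct=cv2.connectedComponentsWithStats(m)
    return [(ct[i].round(1).tolist(),int(s[i,4]),s[i,:4].tolist()) for i in range(1,n) if s[i,4]>=amin]
E
python3 - <<'E'
from h import *
for n in("top","scene"):
    im=cv2.imread(f"pics/raw_{n}0.png")
    for c in HS: print(n,c,[(b[0],b[1],b[2]) for b in blobs(im,c) if b[1]<900])
E
```

```text
top red [([245.9, 142.9], 101, [241, 138, 11, 11]), ([461.7, 195.2], 55, [459, 191, 9, 11]), ([231.7, 194.4], 13, [228, 193, 9, 3]), ([416.5, 255.5], 32, [414, 253, 6, 6])]
top yellow [([263.7, 146.2], 106, [258, 141, 12, 12]), ([250.5, 198.0], 16, [246, 197, 10, 3]), ([421.4, 205.6], 60, [418, 201, 9, 11]), ([528.5, 277.3], 14, [527, 276, 4, 4]), ([547.1, 303.7], 18, [545, 302, 5, 5])]
top green [([281.7, 149.6], 75, [277, 145, 10, 10])]
top blue [([299.6, 153.1], 86, [295, 148, 10, 11]), ([444.9, 183.0], 30, [442, 180, 9, 9]), ([162.6, 197.1], 81, [158, 193, 11, 9]), ([366.3, 232.0], 81, [361, 227, 11, 11])]
top orange [([21.2, 145.6], 25, [14, 143, 16, 7]), ([558.4, 175.2], 90, [548, 145, 41, 45]), ([637.5, 172.2], 24, [636, 168, 4, 9]), ([637.3, 180.8], 16, [635, 178, 5, 6]), ([324.8, 188.4], 161, [312, 184, 26, 10]), ([636.4, 191.9], 14, [634, 189, 6, 7]), ([527.0, 257.3], 33, [523, 255, 8, 6]), ([545.3, 283.7], 31, [542, 281, 7, 7]), ([564.5, 310.7], 33, [561, 308, 8, 7]), ([14.3, 360.4], 237, [2, 351, 20, 25])]
scene red [([238.3, 170.6], 30, [235, 168, 7, 6]), ([161.7, 211.2]
[... 497 characters left out ...]
[561, 149, 30, 59]), ([283.5, 172.2], 207, [279, 160, 11, 24]), ([568.6, 201.0], 526, [555, 170, 27, 60]), ([506.7, 191.5], 117, [500, 187, 14, 10]), ([561.5, 220.9], 474, [549, 190, 25, 60]), ([363.0, 201.0], 48, [358, 198, 11, 7]), ([174.9, 219.2], 74, [167, 214, 15, 9]), ([342.7, 244.6], 98, [335, 240, 16, 10]), ([182.0, 250.2], 184, [171, 245, 23, 12])]
scene orange [([562.6, 116.6], 68, [556, 114, 13, 7]), ([605.8, 117.1], 313, [572, 114, 68, 9]), ([537.0, 122.3], 59, [532, 119, 14, 7]), ([622.6, 120.8], 14, [618, 120, 10, 3]), ([70.0, 168.5], 19, [61, 162, 19, 15]), ([2.6, 195.8], 130, [0, 181, 9, 27]), ([317.0, 221.8], 240, [302, 216, 31, 13]), ([232.7, 237.6], 47, [228, 235, 10, 6])]
```

```bash
cat >> h.py <<'E'
def cases(im,roi=(395,165,500,260)):
    """top-view: per colour the yaw, centre from cap + white label mask (rect)"""
    x0,y0,x1,y1=roi; h=cv2.cvtColor(im,cv2.COLOR_BGR2HSV); out={}
    w=cv2.inRange(h,(0,0,130),(180,60,255)); r=np.zeros_like(w); r[y0:y1,x0:x1]=255; w&=r
    n,l,s,ct=cv2.connectedComponentsWithStats(w)
    lab=[(ct[i],s[i,4],l==i) for i in range(1,n) if 60<s[i,4]<500]
    for c in("red","yellow","blue"):
        bl=[b for b in blobs(im,c,amin=20,smin=110,vmin=50) if x0<b[0][0]<x1 and y0<b[0][1]<y1]
        if not bl or not lab: continue
        b=max(bl,key=lambda b:b[1]); L=min(lab,key=lambda L:np.hypot(*(L[0]-b[0])))
        ys,xs=np.nonzero(L[2]); P=np.array([onz("top",(x,y),.020)[:2] for x,y in zip(xs,ys)])
        cm=P.mean(0); d=np.linalg.svd(P-cm)[2][0]; cap=onz("top",b[0],.022)[:2]
        if d@(cap-cm)<0: d=-d
        ext=(P-cm)@d
        d2=(cap-cm)/np.linalg.norm(cap-cm)
        out[c]=dict(cap=cap.round(4),lab=cm.round(4),yaw=np.degrees(np.arctan2(d[1],d[0])).round(1),yaw2=np.degrees(np.arctan2(d2[1],d2[0])).round(1),dist=np.linalg.norm(cap-cm).round(4),lmin=ext.min().round(4),lmax=ext.max().round(4),n=(b[1],L[1]))
    return out
E
python3 - <<'E'
from h import *
im=cv2.imread("pics/raw_top0.png")
for k,v in cases(im).items(): print(k,v)
S=dict(sleeve=((317,221.8),(324.8,188.4)),Rf=((414.7,261.2),(245.9,142.9)),Yf=((390,255.6),(263.7,146.2)),Gf=((366,250),(281.7,149.6)),Bf=((342.7,244.6),(299.6,153.1)),Rl=((428.7,214.5),(231.7,194.4)),Yl=((406.1,209.9),(250.5,198)),redcap=((161.7,211.2),(461.7,195.2)),yelcap=((211.2,209.8),(421.4,205.6)),blucap=((174.9,219.2),(444.9,183)),vialr=((238.3,170.6),(416.5,255.5)))
for k,(a,b) in S.items(): p,e=tri(a,b); print(k,p.round(4),round(e,4))
# sleeve axis in top
h=cv2.cvtColor(im,cv2.COLOR_BGR2HSV); m=cv2.inRange(h,(5,120,60),(16,255,255))[175:200,305:345]
ys,xs=np.nonzero(m); P=np.array([onz("top",(x+305,y+175),.045)[:2] for x,y in zip(xs,ys)]); d=np.linalg.svd(P-P.mean(0))[2][0]
e=(P-P.mean(0))@d; print("sleeve",P.mean(0),np.degrees(np.arctan2(*d[::-1])),e.min(),e.max())
print("reader block top", onz("top",(366.3,232),.130))
for n,f,x0,y0,x1,y1 in(("top","top0",345,205,390,250),):
    cv2.imwrite("pics/c1.png",cv2.resize(np.vstack([cv2.resize(im[y0:y1,x0:x1],(400,400)),]),None,fx=1,fy=1))
w=im[170:260,395:500]; cv2.imwrite("pics/c2.png",np.hstack([cv2.resize(w,(467,400),interpolation=cv2.INTER_CUBIC),cv2.resize(im[212:252,346:378],(320,400),interpolation=cv2.INTER_CUBIC)]))
E
```

```text
red {'cap': array([ 0.5484, -0.4159]), 'lab': array([ 0.5145, -0.3578]), 'yaw': np.float64(-11.2), 'yaw2': np.float64(-59.7), 'dist': np.float64(0.0672), 'lmin': np.float64(-0.0512), 'lmax': np.float64(0.0549), 'n': (70, np.int32(292))}
yellow {'cap': array([ 0.5195, -0.288 ]), 'lab': array([ 0.5145, -0.3578]), 'yaw': np.float64(168.8), 'yaw2': np.float64(85.9), 'dist': np.float64(0.07), 'lmin': np.float64(-0.0549), 'lmax': np.float64(0.0512), 'n': (71, np.int32(292))}
blue {'cap': array([ 0.5901, -0.3633]), 'lab': array([ 0.5145, -0.3578]), 'yaw': np.float64(-11.2), 'yaw2': np.float64(-4.1), 'dist': np.float64(0.0758), 'lmin': np.float64(-0.0512), 'lmax': np.float64(0.0549), 'n': (33, np.int32(292))}
sleeve [0.5727 0.0111 0.0409] 0.0026
Rf [0.7118 0.2527 0.0606] 0.0
Yf [0.7011 0.198  0.0605] 0.0003
Gf [0.6901 0.1431 0.0605] 0.0001
Bf [0.6789 0.0884 0.0603] 0.0003
Rl [0.5504 0.2862 0.0801] 0.0024
Yl [0.5393 0.2307 0.08  ] 0.0021
redcap [ 0.5532 -0.4196  0.011 ] 0.0032
yelcap [ 0.5213 -0.2919  0.0089] 0.0026
blucap [ 0.591  -0.3653  0.0175] 0.0011
vialr [ 0.3675 -0.2603  0.0498] 0.0019
sleeve [0.57206289 0.01227091] -101.55128903897159 -0.039303630979192324 0.03860426603438723
reader block top [ 0.4353855  -0.10194916  0.13      ]
```

View pics/c2.png

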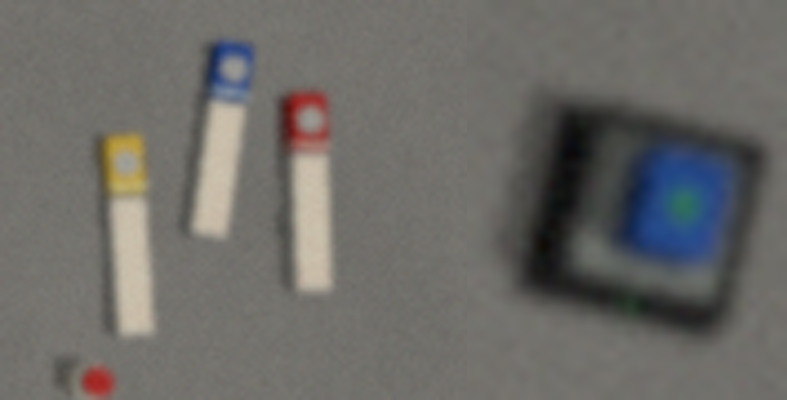

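Request:
step_arm([
  [[108, -200, 0], -26],
  [[108, -200, 0], -26],
  [[108, -200, 0], -26],
  [[108, -200, 0], -26],
  [[108, -200, 0], -26],
  [[108, -200, 0], -26],
  [[108, -200, 0], -26],
], hand=-1)

```text
clock: 0.68
position: [0.3582, 0.3958, 0.2386]
tool_rot: [0.413, 0.911, -0.001, 0.001]
wrist_force: [-0.1, -0.5, -0.5]
gripper_width: 0.0883
```

Request:
step_arm([
  [[108, -200, 0], -26],
  [[108, -200, 0], -26],
  [[108, -200, 0], -26],
  [[108, -200, 0], -26],
  [[108, -200, 0], -26],
  [[108, -200, 0], -26],
  [[108, -200, 0], -26],
])

```text
clock: 1.27
position: [0.4651, 0.1969, 0.2388]
tool_rot: [0.607, 0.795, -0.0, 0.001]
wrist_force: [-0.2, 0.4, 0.5]
gripper_width: 0.0883
```

Request:
step_arm([
  [[107, -199, 0], -27],
  [[107, -199, 0], -27],
  [[107, -199, 0], -27],
  [[107, -199, 0], -27],
  [[107, -199, 0], -27],
  [[107, -199, 0], -27],
  [[107, -199, 0], -27],
  [[107, -199, 0], -27],
])

```text
clock: 1.93
position: [0.5701, 0.0032, 0.2382]
tool_rot: [0.773, 0.634, -0.0, -0.0]
wrist_force: [0.6, 0.2, 0.5]
gripper_width: 0.0881
```

```bash
cat >> h.py <<'E'
def st():
    s=state(); q=s["tool_rot"]; from scipy.spatial.transform import Rotation as Ro
    y=Ro.from_quat(q).as_matrix()[:,1]
    print("t",round(s["clock"],2),"pos",np.round(1000*np.array(s["position"]),1),"jaw",round(np.degrees(np.arctan2(y[1],y[0])),2),"F",np.round(s["wrist_force"],1),"w",round(1000*s["gripper_width"],1),"j7",round(s["qpos"][6],2))
E
sed -i 's/(0,0,130),(180,60,255)/(0,0,150),(180,80,255)/' h.py
python3 - <<'E'
from h import *
st()
for k,v in cases(cv2.imread("pics/raw_top0.png")).items(): print(k,v)
E
```

```text
t 1.93 pos [570.1   3.2 238.2] jaw -11.34 F [0.6 0.2 0.5] w 88.1 j7 -0.07
red {'cap': array([ 0.5484, -0.4159]), 'lab': array([ 0.5131, -0.3569]), 'yaw': np.float64(-10.9), 'yaw2': np.float64(-59.0), 'dist': np.float64(0.0687), 'lmin': np.float64(-0.0465), 'lmax': np.float64(0.0466), 'n': (70, np.int32(235))}
yellow {'cap': array([ 0.5195, -0.288 ]), 'lab': array([ 0.5131, -0.3569]), 'yaw': np.float64(169.1), 'yaw2': np.float64(84.7), 'dist': np.float64(0.0692), 'lmin': np.float64(-0.0466), 'lmax': np.float64(0.0465), 'n': (71, np.int32(235))}
blue {'cap': array([ 0.5901, -0.3633]), 'lab': array([ 0.5131, -0.3569]), 'yaw': np.float64(-10.9), 'yaw2': np.float64(-4.7), 'dist': np.float64(0.0773), 'lmin': np.float64(-0.0465), 'lmax': np.float64(0.0466), 'n': (33, np.int32(235))}
```

```bash
python3 - <<'E'
s=open("h.py").read()
a=s.index("        b=max(bl"); b=s.index("        ext=(P-cm)@d")
s=s[:a]+'''        b=max(bl,key=lambda b:b[1]); cap=onz("top",b[0],.022)[:2]; best=None
        for L in lab:
            ys,xs=np.nonzero(L[2]); Q=np.array([onz("top",(x,y),.020)[:2] for x,y in zip(xs,ys)])
            m=Q.mean(0); e=np.linalg.svd(Q-m)[2][0]; e=e*np.sign(e@(cap-m)); v=cap-m
            sc=abs(e[0]*v[1]-e[1]*v[0])+abs(e@v-.07)
            if best is None or sc<best[0]: best=(sc,Q,m,e,L)
        _,P,cm,d,L=best
'''+s[b:]
open("h.py","w").write(s)
E
python3 -c "
from h import *
for k,v in cases(cv2.imread('pics/raw_top0.png')).items(): print(k,v)"
```

```text
red {'cap': array([ 0.5484, -0.4159]), 'lab': array([ 0.4775, -0.4206]), 'yaw': np.float64(-1.1), 'yaw2': np.float64(3.8), 'dist': np.float64(0.0711), 'lmin': np.float64(-0.0497), 'lmax': np.float64(0.0528), 'n': (70, np.int32(250))}
yellow {'cap': array([ 0.5195, -0.288 ]), 'lab': array([ 0.4469, -0.2939]), 'yaw': np.float64(1.2), 'yaw2': np.float64(4.6), 'dist': np.float64(0.0729), 'lmin': np.float64(-0.0487), 'lmax': np.float64(0.0526), 'n': (71, np.int32(247))}
blue {'cap': array([ 0.5901, -0.3633]), 'lab': array([ 0.5131, -0.3569]), 'yaw': np.float64(-10.9), 'yaw2': np.float64(-4.7), 'dist': np.float64(0.0773), 'lmin': np.float64(-0.0465), 'lmax': np.float64(0.0466), 'n': (33, np.int32(235))}
```

Request:
step_arm([
  [[0, 0, -217], 0],
  [[0, 0, -217], 0],
  [[0, 0, -217], 0],
  [[0, 0, -217], 0],
  [[0, 0, -217], 0],
  [[0, 0, -217], 0],
  [[0, 0, -217], 0],
])

```text
clock: 2.52
position: [0.5672, 0.0048, 0.0193]
tool_rot: [0.773, 0.635, -0.002, -0.002]
wrist_force: [0.4, 0.2, 0.8]
gripper_width: 0.0879
```

Request:
step_arm([
  [[0, 0, 0], 0],
  [[0, 0, 0], 0],
  [[0, 0, 0], 0],
  [[0, 0, 0], 0],
  [[0, 0, 0], 0],
  [[0, 0, 0], 0],
  [[0, 0, 0], 0],
  [[0, 0, 0], 0],
], hand=1, squeeze=20)

```text
clock: 3.18
position: [0.57, 0.0022, 0.0219]
tool_rot: [0.773, 0.634, 0.0, 0.0]
wrist_force: [0.6, -0.2, 0.1]
gripper_width: 0.0371
```

```bash
python3 -c "
from h import *
st()"
```

```text
t 3.18 pos [570.    2.2  21.9] jaw -11.34 F [ 0.6 -0.2  0.1] w 37.1 j7 0.07
```

Request:
step_arm([
  [[0, 0, 0], 0],
  [[0, 0, 0], 0],
  [[0, 0, 0], 0],
  [[0, 0, 0], 0],
  [[0, 0, 0], 0],
  [[0, 0, 0], 0],
])

```text
clock: 3.68
position: [0.5724, 0.0017, 0.0221]
tool_rot: [0.774, 0.634, 0.001, 0.002]
wrist_force: [6.0, -0.7, -4.2]
gripper_width: 0.0188
```

Request:
step_arm([
  [[0.4, 0, 7.8], 0],
  [[1.5, -0.3, 15.6], 0],
  [[3.4, -0.7, 23.2], 0],
  [[6, -1.2, 30.6], 0],
  [[9.2, -1.9, 37.7], 0],
  [[13.2, -2.7, 44.4], 0],
  [[17.7, -3.6, 50.7], 0],
  [[23, -4.6, 56.6], 0],
])

```text
clock: 4.35
position: [0.5908, -0.0022, 0.0772]
tool_rot: [0.773, 0.634, -0.002, -0.002]
wrist_force: [-3.5, -0.3, -7.1]
gripper_width: 0.0194
```

```bash
python3 -c "
from h import *
st(); save('scene','s1',(220,120,480,320),3)"
```

```text
t 4.35 pos [590.8  -2.2  77.2] jaw -11.32 F [-3.5 -0.3 -7.1] w 19.4 j7 0.04
```

View pics/s1.png

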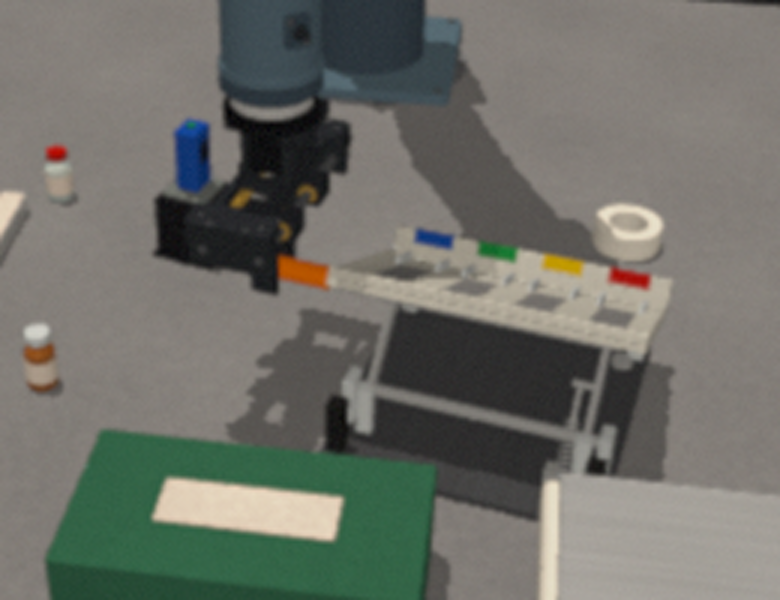

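Request:
step_arm([
  [[5.7, -1.1, 5.2], 0],
  [[12, -2.4, 9.9], 0],
  [[18.5, -3.7, 14], 0],
  [[25.5, -5.1, 17.3], 0],
  [[32.6, -6.6, 19.9], 0],
  [[40.2, -8.1, 21.9], 0],
  [[47.8, -9.6, 23], 0],
  [[55.5, -11.1, 23.4], 0],
])

```text
clock: 5.07
position: [0.6483, -0.0138, 0.1024]
tool_rot: [0.774, 0.634, -0.0, -0.0]
wrist_force: [-3.0, -0.8, -2.7]
gripper_width: 0.0188
```

Request:
step_arm([
  [[3, -0.6, 0], 0],
  [[5, -1, 0], 0],
  [[5, -1, 0], 0],
  [[5, -1, 0], 0],
])

```text
clock: 5.4
position: [0.651, -0.0144, 0.1017]
tool_rot: [0.774, 0.634, -0.002, -0.002]
wrist_force: [-10.9, 1.0, 9.0]
gripper_width: 0.0185
```

```bash
python3 -c "
from h import *
st()"
```

```text
t 5.4 pos [651.  -14.4 101.7] jaw -11.34 F [-10.9   1.    9. ] w 18.5 j7 0.04
```

Request:
step_arm([
  [[-3, 0.5, 0], 0],
  [[-3, 0.5, 0], 0],
  [[-3, 0.5, 0], 0],
  [[-3, 0.5, 0], 0],
  [[-3, 0.5, 0], 0],
  [[-3, 0.5, 0], 0],
], hand=0)

```text
clock: 5.9
position: [0.6509, -0.014, 0.1018]
tool_rot: [0.773, 0.634, 0.0, 0.0]
wrist_force: [-0.0, -1.4, 0.4]
gripper_width: 0.0443
```

Request:
step_arm([
  [[0, 0, 30], 0],
  [[0, 0, 70], 0],
  [[0, 0, 110], 0],
  [[-40, -30, 138], -7],
  [[-80, -60, 138], -14],
  [[-80, -60, 138], -21],
  [[-80, -60, 138], -28],
  [[-80, -60, 138], -30],
])

```text
clock: 6.57
position: [0.5697, -0.0754, 0.2406]
tool_rot: [0.913, 0.408, 0.001, 0.0]
wrist_force: [0.0, 0.1, 1.2]
gripper_width: 0.0441
```

Run:
```python
from h import *
st(); save('scene','s2',(130,110,470,320),2.3); save('top','t2')
a,b=cv2.imread('pics/raw_s2.png'),cv2.imread('pics/raw_t2.png')
for n,im,r in(('scene',a,(290,120,460,300)),('top',b,(220,120,350,220))):
    for c in HS: print(n,c,[x[:2] for x in blobs(im,c) if r[0]<x[0][0]<r[2] and r[1]<x[0][1]<r[3]])
for k,v in cases(b).items(): print(k,v)
```

```text
t 6.57 pos [569.7 -75.4 240.6] jaw -41.86 F [0.  0.1 1.2] w 44.1 j7 -0.4
scene red [([429.5, 212.2], 64)]
scene yellow [([406.9, 207.8], 68)]
scene green [([385.5, 203.1], 46)]
scene blue [([364.3, 199.0], 42)]
scene orange [([304.0, 212.4], 289)]
top red [([238.9, 142.3], 121), ([231.4, 198.8], 32)]
top yellow [([258.1, 146.0], 125), ([249.6, 202.7], 39)]
top green [([277.3, 149.5], 94), ([267.9, 206.1], 19)]
top blue [([296.6, 153.2], 105), ([286.9, 209.8], 25)]
top orange [([329.9, 157.1], 166)]
red {'cap': array([ 0.5484, -0.4159]), 'lab': array([ 0.4768, -0.4207]), 'yaw': np.float64(-1.4), 'yaw2': np.float64(3.9), 'dist': np.float64(0.0718), 'lmin': np.float64(-0.0491), 'lmax': np.float64(0.0536), 'n': (70, np.int32(270))}
yellow {'cap': array([ 0.5195, -0.288 ]), 'lab': array([ 0.4463, -0.2944]), 'yaw': np.float64(1.2), 'yaw2': np.float64(5.0), 'dist': np.float64(0.0735), 'lmin': np.float64(-0.0484), 'lmax': np.float64(0.0563), 'n': (71, np.int32(276))}
blue {'cap': array([ 0.5898, -0.3636]), 'lab': array([ 0.5145, -0.3574]), 'yaw': np.float64(-10.7), 'yaw2': np.float64(-4.7), 'dist': np.float64(0.0756), 'lmin': np.float64(-0.0493), 'lmax': np.float64(0.0557), 'n': (33, np.int32(265))}
```

View pics/s2.png

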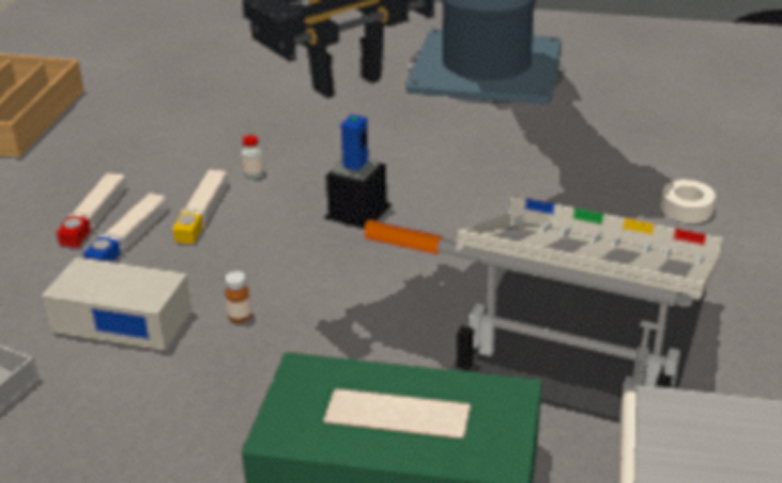

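Run:
```python
from h import *
from scipy.optimize import least_squares
for c,(u,v),lab,y in(("red",(311,119),(.477,-.4206),-1.2),("yel",(124,162),(.4466,-.2941),1.2),("blu",(233,68),(.5138,-.3571),-10.8)):
    uv=(395+u/4.448-.4,170+v/4.444-.4); b=onz("top",uv,.0235)[:2]; d=b-lab
    print(c,"button",b.round(4),"dist",np.hypot(*d).round(4),"yaw",np.degrees(np.arctan2(d[1],d[0])).round(1))
T0=[(245.9,142.9),(263.7,146.2),(281.7,149.6),(299.6,153.1)]; S0=[(414.7,261.2),(390,255.6),(366,250),(342.7,244.6)]
T1=[(238.9,142.3),(258.1,146),(277.3,149.5),(296.6,153.2)]
def P(q,tl):
    hx,hy,yaw,L,p=q[:5]; ex=np.array([np.cos(yaw),np.sin(yaw)]); ey=np.array([-ex[1],ex[0]])
    x=L*np.cos(tl)-p*np.sin(tl); z=.052+L*np.sin(tl)+p*np.cos(tl)
    return [np.r_[np.array([hx,hy])+ex*x+ey*.028*k,z] for k in(3,1,-1,-3)]
f=lambda q:np.r_[[proj("top",a)-b for a,b in zip(P(q,0),T0)],[proj("scene",a)-b for a,b in zip(P(q,0),S0)],[proj("top",a)-b for a,b in zip(P(q,q[5]),T1)]].ravel()
r=least_squares(f,[.5295,.204,-.198,.169,.006,.45]); print(r.x.round(4),"deg",np.degrees(r.x[2]).round(2),"rms px",np.sqrt((r.fun**2).mean()).round(2))
```

```text
red button [ 0.5473 -0.4218] dist 0.0703 yaw -1.0
yel button [ 0.518  -0.2899] dist 0.0715 yaw 3.3
blu button [ 0.5838 -0.369 ] dist 0.071 yaw -9.6
[ 0.5177  0.2059 -0.1967  0.1812  0.0084  0.426 ] deg -11.27 rms px 0.05
```

```bash
cat >> h.py <<'E'
YAW=-.1967; EX=np.array([np.cos(YAW),np.sin(YAW)]); EY=np.array([-EX[1],EX[0]]); 
def rk(H,x,y,p,tl):  # rack coords -> world
    return np.r_[np.array(H)+EX*(x*np.cos(tl)-p*np.sin(tl))+EY*y, .052+x*np.sin(tl)+p*np.cos(tl)]
E
python3 - <<'E'
from h import *
from scipy.optimize import least_squares
T0=[(245.9,142.9),(263.7,146.2),(281.7,149.6),(299.6,153.1)]; S0=[(414.7,261.2),(390,255.6),(366,250),(342.7,244.6)]
T1=[(238.9,142.3),(258.1,146),(277.3,149.5),(296.6,153.2)]
H0=np.array([.5177,.2059]); 
for hp in(.4795,.4812):
    H=H0+EX*(hp-H0@EX); ys=[.084,.028,-.028,-.084]
    f=lambda q:np.r_[[proj("top",rk(H,q[0],y+q[3],q[1],0))-b for y,b in zip(ys,T0)],[proj("scene",rk(H,q[0],y+q[3],q[1],0))-b for y,b in zip(ys,S0)],[proj("top",rk(H,q[0],y+q[3],q[1],q[2]))-b for y,b in zip(ys,T1)]].ravel()
    r=least_squares(f,[.17,.006,.45,0]); print(H,r.x.round(4),np.sqrt((r.fun**2).mean()).round(2))
    q=r.x
    # ledge inner face marks in tilted scene view, ledge at x=f
    for fx in(.004,.008,.012):
        print(fx,[proj("scene",rk(H,fx,.084+q[3],q[1]+h,q[2])).round(1).tolist() for h in(0,.013,.026)],[proj("top",rk(H,fx,.084+q[3],q[1]+h,q[2])).round(1).tolist() for h in(0,.026)])
E
```

```text
Traceback (most recent call last):
  File "h.py", line 14, in proj
    K,R,t=cal(n); x=K@(R@np.array(X)+t); return x[:2]/x[2]
          ~~~^^^
  File "h.py", line 4, in cal
    c=get_calibration(n); return np.array(c["camera_matrix"]),np.array(c["R"]),np.array(c["t"]).ravel()
ValueError: time passes only in moves, steps and waits
```

```bash
sed -i 's/^def cal(n)/from functools import lru_cache\n@lru_cache\ndef cal(n)/' h.py
cat > fit.py <<'E'
from h import *
from scipy.optimize import least_squares
T0=[(245.9,142.9),(263.7,146.2),(281.7,149.6),(299.6,153.1)]; S0=[(414.7,261.2),(390,255.6),(366,250),(342.7,244.6)]
T1=[(238.9,142.3),(258.1,146),(277.3,149.5),(296.6,153.2)]
H0=np.array([.5177,.2059]); 
for hp in(.4795,.4812):
    H=H0+EX*(hp-H0@EX); ys=[.084,.028,-.028,-.084]
    f=lambda q:np.r_[[proj("top",rk(H,q[0],y+q[3],q[1],0))-b for y,b in zip(ys,T0)],[proj("scene",rk(H,q[0],y+q[3],q[1],0))-b for y,b in zip(ys,S0)],[proj("top",rk(H,q[0],y+q[3],q[1],q[2]))-b for y,b in zip(ys,T1)]].ravel()
    r=least_squares(f,[.17,.006,.45,0]); print(H,r.x.round(4),np.sqrt((r.fun**2).mean()).round(2))
    q=r.x
    for fx in(.004,.008,.012):
        print(fx,[proj("scene",rk(H,fx,.084+q[3],q[1]+h,q[2])).round(1).tolist() for h in(0,.013,.026)],[proj("top",rk(H,fx,.084+q[3],q[1]+h,q[2])).round(1).tolist() for h in(0,.026)])
E
python3 fit.py; python3 -c "from h import *; st()"
```

```text
[0.52949092 0.20355034] [1.695e-01 8.600e-03 4.380e-01 2.000e-04] 0.11
0.004 [[428.2, 219.6], [429.2, 214.5], [430.2, 209.4]] [[233.6, 196.7], [230.9, 199.3]]
0.008 [[428.0, 219.8], [429.0, 214.7], [430.0, 209.6]] [[233.8, 195.5], [231.0, 198.1]]
0.012 [[427.8, 220.0], [428.8, 214.9], [429.8, 209.8]] [[233.9, 194.2], [231.1, 196.8]]
[0.53115814 0.20321811] [1.679e-01 8.700e-03 4.397e-01 3.000e-04] 0.12
0.004 [[428.1, 219.9], [429.1, 214.8], [430.1, 209.8]] [[233.8, 196.2], [231.0, 198.8]]
0.008 [[427.9, 220.1], [428.9, 215.1], [429.9, 209.9]] [[233.9, 194.9], [231.1, 197.5]]
0.012 [[427.7, 220.4], [428.7, 215.3], [429.7, 210.1]] [[234.0, 193.7], [231.2, 196.2]]
t 6.67 pos [570.6 -74.  240. ] jaw -41.35 F [0.2 0.4 0.6] w 43.9 j7 -0.39
```

Request:
step_arm([
  [[-36, -286, 0], -58.7],
  [[-36, -286, 0], -58.7],
  [[-36, -286, 0], -58.7],
  [[-36, -286, 0], -58.7],
  [[-36, -286, 0], -58.7],
  [[-36, -286, 0], -58.7],
  [[-36, -286, 0], -58.7],
  [[-36, -286, 0], -58.7],
])

```text
clock: 7.33
position: [0.5303, -0.3694, 0.2405]
tool_rot: [0.997, -0.082, -0.0, 0.003]
wrist_force: [-0.8, 0.1, 0.1]
gripper_width: 0.044
```

Request:
step_arm([
  [[0, 0, 0], -2],
  [[0, 0, 0], -2],
  [[0, 0, 0], -2],
])

```text
clock: 7.58
position: [0.5348, -0.3596, 0.2393]
tool_rot: [0.996, -0.091, -0.0, -0.0]
wrist_force: [-0.1, -0.1, 0.5]
gripper_width: 0.0439
```

```bash
python3 -c "
from h import *
st(); save('top','t3',(380,140,520,260),4)"
```

```text
t 7.58 pos [ 534.8 -359.6  239.3] jaw -100.43 F [-0.1 -0.1  0.5] w 43.9 j7 -0.79
```

View pics/t3.png

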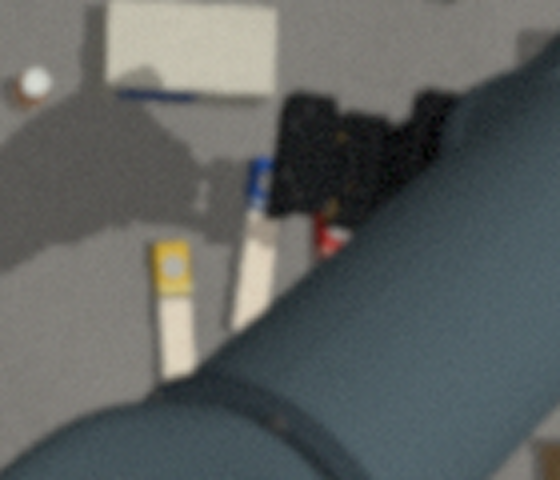

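The blue (260,200), yellow (173,300) and red (330,235) cases are where I measured them. Grasping blue.

Request:
step_arm([
  [[0, -1, -40], 0.4],
  [[0, -1, -80], 0.4],
  [[0, -1, -120], 0.4],
  [[0, -1, -150], 0.4],
  [[0, -1, -180], 0.4],
  [[0, -1, -205], 0.4],
  [[0, -1, -222], 0.4],
  [[0, -1, -232], 0.4],
])

```text
clock: 8.3
position: [0.5341, -0.3596, 0.0056]
tool_rot: [0.996, -0.088, -0.001, -0.001]
wrist_force: [0.7, 0.7, -0.1]
gripper_width: 0.0436
```

Request:
step_arm([
  [[0, 0, 0], 0],
  [[0, 0, 0], 0],
  [[0, 0, 0], 0],
  [[0, 0, 0], 0],
  [[0, 0, 0], 0],
  [[0, 0, 0], 0],
], hand=1, squeeze=6)

```text
clock: 8.8
position: [0.5355, -0.3617, 0.0093]
tool_rot: [0.996, -0.089, 0.001, 0.001]
wrist_force: [-0.0, -0.6, 6.8]
gripper_width: 0.0261
```

Request:
step_arm([
  [[0, 0, 10], 0],
  [[0, 0, 40], 0],
  [[0, 0, 80], 0],
  [[0, 0, 120], 0],
  [[0, 0, 160], 0],
  [[0, 0, 190], 0],
  [[0, 0, 190], 0],
])

```text
clock: 9.38
position: [0.5367, -0.3639, 0.2053]
tool_rot: [0.996, -0.089, 0.005, 0.002]
wrist_force: [0.5, -0.5, -0.8]
gripper_width: 0.0264
```

```bash
python3 -c "
from h import *
st(); save('scene','s3',(110,60,360,240),3)"
```

```text
t 9.38 pos [ 536.7 -363.9  205.3] jaw -100.27 F [ 0.5 -0.5 -0.8] w 26.4 j7 -0.76
```

View pics/s3.png

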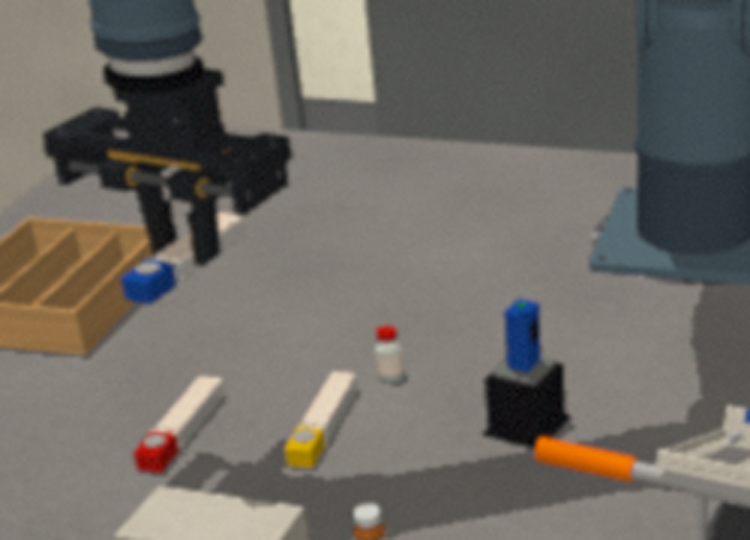

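Request:
step_arm([
  [[22, 236, 0], -1],
  [[22, 236, 0], -1],
  [[22, 236, 0], -1],
  [[22, 236, 0], -1],
  [[22, 236, 0], -1],
  [[22, 236, 0], -1],
  [[22, 236, 0], -1],
])

```text
clock: 10.02
position: [0.5569, -0.1162, 0.1958]
tool_rot: [0.996, -0.093, -0.002, -0.002]
wrist_force: [0.5, -0.5, -0.7]
gripper_width: 0.026
```

Request:
step_arm([
  [[22, 235, 0], 0],
  [[22, 235, 0], 0],
  [[22, 235, 0], 0],
  [[22, 235, 0], 0],
  [[22, 235, 0], 0],
  [[22, 235, 0], 0],
  [[22, 235, 0], 0],
  [[22, 235, 0], 0],
])

```text
clock: 10.68
position: [0.5778, 0.1114, 0.1967]
tool_rot: [0.995, -0.096, -0.001, 0.0]
wrist_force: [0.0, -0.7, -0.6]
gripper_width: 0.026
```

Request:
step_arm([
  [[0, 0, 0], 0],
  [[0, 0, 0], 0],
  [[0, 0, 0], 0],
])

```text
clock: 10.93
position: [0.5783, 0.1079, 0.1977]
tool_rot: [0.995, -0.099, -0.0, 0.0]
wrist_force: [-1.0, 0.1, 0.5]
gripper_width: 0.0259
```

```bash
python3 -c "
from h import *
st()"
```

```text
t 10.93 pos [578.3 107.9 197.7] jaw -101.41 F [-1.   0.1  0.5] w 25.9 j7 -1.53
```

Request:
step_arm([
  [[1, 0, -25], 0],
  [[1, 0, -50], 0],
  [[1, 0, -56], 0],
  [[1, 0, -62], 0],
  [[1, 0, -68], 0],
  [[1, 0, -73], 0],
  [[1, 0, -78], 0],
  [[1, 0, -82], 0],
])

```text
clock: 11.6
position: [0.58, 0.11, 0.1159]
tool_rot: [0.995, -0.098, 0.001, -0.0]
wrist_force: [0.0, -0.1, -0.0]
gripper_width: 0.0259
```

```bash
python3 -c "
from h import *
st(); save('scene','s4',(300,100,460,280),3.3)"
```

```text
t 11.6 pos [580.  110.  115.9] jaw -101.23 F [ 0.  -0.1 -0. ] w 25.9 j7 -1.46
```

View pics/s4.png

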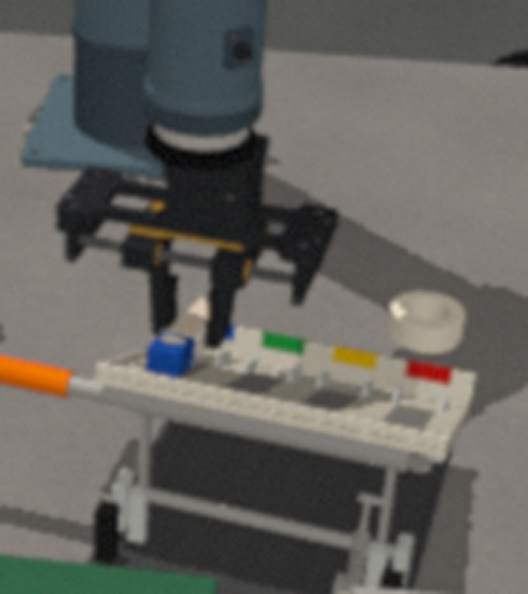

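Request:
step_arm([
  [[0, 0, -3], 0],
  [[0, 0, -6], 0],
  [[0, 0, -9], 0],
  [[0, 0, -11], 0],
  [[0, 0, -12], 0],
  [[0, 0, -12], 0],
])

```text
clock: 12.15
position: [0.5794, 0.1101, 0.1035]
tool_rot: [0.995, -0.098, -0.0, 0.0]
wrist_force: [-0.1, 0.5, 0.5]
gripper_width: 0.0257
```

```bash
python3 -c "
from h import *
st(); save('scene','s5',(300,100,460,280),3.3)"
```

```text
t 12.15 pos [579.4 110.1 103.5] jaw -101.22 F [-0.1  0.5  0.5] w 25.7 j7 -1.45
```

Request:
step_arm([
  [[0, 0, 0], 0],
  [[0, 0, 0], 0],
  [[0, 0, 0], 0],
  [[0, 0, 0], 0],
], hand=0.05)

```text
clock: 12.53
position: [0.5795, 0.11, 0.1038]
tool_rot: [0.995, -0.098, 0.0, -0.0]
wrist_force: [0.4, -0.1, -0.7]
gripper_width: 0.0419
```

Request:
step_arm([
  [[0, 0, 20], 0],
  [[0, 0, 60], 0],
  [[0, 0, 100], 0],
  [[0, -40, 137], 0],
  [[0, -80, 137], 0],
  [[0, -120, 137], 0],
  [[0, -160, 137], 0],
  [[0, -190, 137], 0],
])

```text
clock: 13.2
position: [0.5791, -0.083, 0.2415]
tool_rot: [0.995, -0.098, 0.001, 0.0]
wrist_force: [0.7, -0.1, -0.4]
gripper_width: 0.042
```

Run:
```python
from h import *
st(); save('scene','s6'); save('top','t6')
a,b=cv2.imread('pics/raw_s6.png')[165:285,300:460],cv2.imread('pics/raw_t6.png')[120:240,200:360]
cv2.imwrite('pics/p6.png',np.hstack([cv2.resize(a,None,fx=2.5,fy=2.5,interpolation=2),cv2.resize(b,None,fx=2.5,fy=2.5,interpolation=2)]))
for k,v in cases(cv2.imread('pics/raw_t6.png')).items(): print(k,v)
```

```text
t 13.2 pos [579.1 -83.  241.5] jaw -101.3 F [ 0.7 -0.1 -0.4] w 42.0 j7 -1.24
red {'cap': array([ 0.5484, -0.4159]), 'lab': array([ 0.4768, -0.4208]), 'yaw': np.float64(-1.3), 'yaw2': np.float64(3.9), 'dist': np.float64(0.0718), 'lmin': np.float64(-0.0491), 'lmax': np.float64(0.0535), 'n': (70, np.int32(272))}
yellow {'cap': array([ 0.5195, -0.288 ]), 'lab': array([ 0.4463, -0.2944]), 'yaw': np.float64(1.2), 'yaw2': np.float64(5.0), 'dist': np.float64(0.0735), 'lmin': np.float64(-0.0484), 'lmax': np.float64(0.0563), 'n': (70, np.int32(276))}
```

View pics/p6.png

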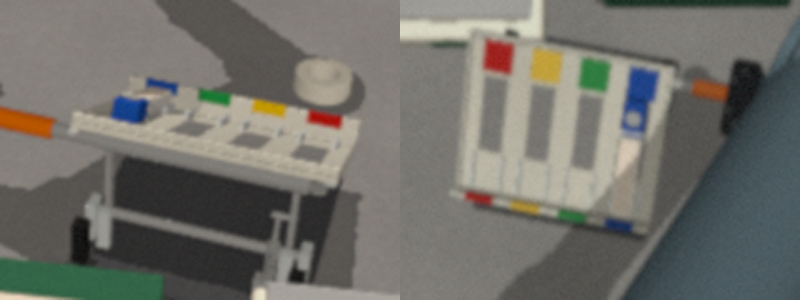

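Request:
step_arm([
  [[-111, -210, 0], 13.8],
  [[-111, -210, 0], 13.8],
  [[-111, -210, 0], 13.8],
  [[-111, -210, 0], 13.8],
  [[-111, -210, 0], 13.8],
  [[-111, -210, 0], 13.8],
  [[-111, -210, 0], 13.8],
  [[-111, -210, 0], 13.8],
])

```text
clock: 13.97
position: [0.4677, -0.291, 0.2409]
tool_rot: [1.0, 0.021, 0.0, -0.0]
wrist_force: [0.6, 0.7, 0.5]
gripper_width: 0.0417
```

Run:
```python
from h import *
st(); H=[.530,.2035]
b=rk(H,.128,-.084,.031,.44); print("pred blue button",b.round(4),proj("top",b).round(1),"seen 293.2,167.2")
b=cv2.imread('pics/raw_t6.png')[130:215,270:330]; cv2.imwrite('pics/p7.png',cv2.resize(b,None,fx=6,fy=6,interpolation=2))
```

```text
t 13.97 pos [ 467.7 -291.   240.9] jaw -87.63 F [0.6 0.7 0.5] w 41.7 j7 -0.64
pred blue button [0.6142 0.1011 0.1346] [293.4 169. ] seen 293.2,167.2
```

View pics/p7.png

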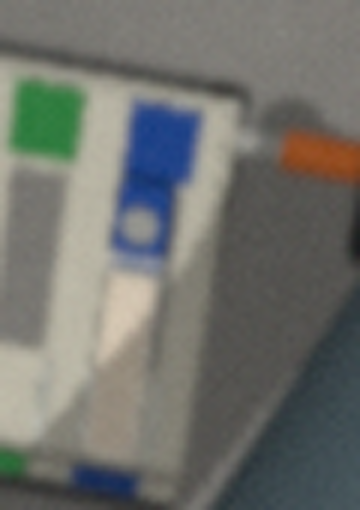

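Request:
step_arm([
  [[0, -1, -40], 0],
  [[0, -1, -80], 0],
  [[0, -1, -120], 0],
  [[0, -1, -150], 0],
  [[0, -1, -180], 0],
  [[0, -1, -205], 0],
  [[0, -1, -223], 0],
  [[0, -1, -233], 0],
])

```text
clock: 14.63
position: [0.4687, -0.2879, 0.0051]
tool_rot: [1.0, 0.024, -0.001, -0.001]
wrist_force: [0.3, -0.6, -0.0]
gripper_width: 0.0423
```

Request:
step_arm([
  [[0, 0, 0], 0],
  [[0, 0, 0], 0],
  [[0, 0, 0], 0],
  [[0, 0, 0], 0],
  [[0, 0, 0], 0],
  [[0, 0, 0], 0],
], hand=1, squeeze=6)

```text
clock: 15.13
position: [0.4692, -0.2911, 0.0086]
tool_rot: [1.0, 0.023, 0.001, 0.0]
wrist_force: [0.6, 0.7, 4.1]
gripper_width: 0.0258
```

Request:
step_arm([
  [[0, 0, 10], 0],
  [[0, 0, 40], 0],
  [[0, 0, 80], 0],
  [[0, 0, 120], 0],
  [[0, 0, 160], 0],
  [[0, 0, 190], 0],
  [[0, 0, 190], 0],
])

```text
clock: 15.72
position: [0.4708, -0.2935, 0.2042]
tool_rot: [1.0, 0.022, 0.004, 0.002]
wrist_force: [0.6, -0.8, -0.8]
gripper_width: 0.0258
```

```bash
python3 -c "
from h import *
st()
H=np.array([.530,.2035])
for n,y in(('red',.084),('yellow',.028)): print(n, H+EX*(.08*np.cos(.44)-.0215*np.sin(.44))+EY*y)"
```

```text
t 15.72 pos [ 470.8 -293.5  204.2] jaw -87.5 F [ 0.6 -0.8 -0.8] w 25.8 j7 -0.59
red [0.60841977 0.2735244 ]
yellow [0.59747546 0.21860426]
```

Request:
step_arm([
  [[65, 255, 0], -7],
  [[65, 255, 0], -7],
  [[65, 255, 0], -7],
  [[65, 255, 0], -7],
  [[65, 255, 0], -7],
  [[65, 255, 0], -7],
  [[65, 255, 0], -7],
  [[65, 255, 0], -7],
])

```text
clock: 16.38
position: [0.5341, -0.031, 0.1972]
tool_rot: [0.999, -0.035, -0.0, -0.001]
wrist_force: [-1.0, 0.0, -1.4]
gripper_width: 0.026
```

Request:
step_arm([
  [[65, 255, 0], -6.8],
  [[65, 255, 0], -6.8],
  [[65, 255, 0], -6.8],
  [[65, 255, 0], -6.8],
  [[65, 255, 0], -6.8],
  [[65, 255, 0], -6.8],
  [[65, 255, 0], -6.8],
  [[65, 255, 0], -6.8],
])

```text
clock: 17.05
position: [0.5988, 0.2226, 0.197]
tool_rot: [0.995, -0.095, -0.0, -0.0]
wrist_force: [-0.7, -0.2, -0.2]
gripper_width: 0.0261
```

Request:
step_arm([
  [[0, 0, 0], 0],
  [[0, 0, 0], 0],
  [[0, 0, 0], 0],
])

```text
clock: 17.3
position: [0.5986, 0.2159, 0.1981]
tool_rot: [0.995, -0.1, 0.0, 0.0]
wrist_force: [0.1, -0.8, -0.6]
gripper_width: 0.0256
```

Request:
step_arm([
  [[-1, 2, -25], 0],
  [[-1, 2, -50], 0],
  [[-1, 2, -56], 0],
  [[-1, 2, -62], 0],
  [[-1, 2, -68], 0],
  [[-1, 2, -73], 0],
  [[-1, 2, -78], 0],
  [[-1, 2, -82], 0],
])

```text
clock: 17.97
position: [0.598, 0.2209, 0.116]
tool_rot: [0.995, -0.098, 0.0, -0.0]
wrist_force: [0.6, 0.3, -0.1]
gripper_width: 0.0256
```

Request:
step_arm([
  [[0, 0, -3], 0],
  [[0, 0, -6], 0],
  [[0, 0, -9], 0],
  [[0, 0, -12], 0],
  [[0, 0, -14], 0],
  [[0, 0, -14], 0],
])

```text
clock: 18.47
position: [0.5973, 0.2211, 0.1013]
tool_rot: [0.995, -0.098, -0.0, 0.0]
wrist_force: [-0.1, -0.0, -0.5]
gripper_width: 0.0258
```

Request:
step_arm([
  [[0, 0, 0], 0],
  [[0, 0, 0], 0],
  [[0, 0, 0], 0],
  [[0, 0, 0], 0],
], hand=0.05)

```text
clock: 18.8
position: [0.5976, 0.221, 0.1018]
tool_rot: [0.995, -0.098, 0.0, -0.0]
wrist_force: [0.2, -0.5, -0.7]
gripper_width: 0.0421
```

Request:
step_arm([
  [[0, 0, 20], 0],
  [[0, 0, 60], 0],
  [[0, 0, 100], 0],
  [[0, -40, 138], 0],
  [[0, -80, 138], 0],
  [[0, -120, 138], 0],
  [[0, -160, 138], 0],
  [[0, -200, 138], 0],
])

```text
clock: 19.47
position: [0.5973, 0.0232, 0.2403]
tool_rot: [0.995, -0.098, 0.0, -0.0]
wrist_force: [1.6, 0.5, 0.7]
gripper_width: 0.042
```

Request:
step_arm([
  [[0, -120, 0], 10],
  [[0, -120, 0], 10],
  [[0, -120, 0], 10],
  [[0, -120, 0], 10],
])

```text
clock: 19.8
position: [0.5957, -0.1054, 0.2412]
tool_rot: [1.0, -0.017, 0.001, 0.002]
wrist_force: [-0.6, -0.4, 0.3]
gripper_width: 0.042
```

Run:
```python
from h import *
st(); save('scene','s8'); save('top','t8')
a,b=cv2.imread('pics/raw_s8.png')[170:270,310:450],cv2.imread('pics/raw_t8.png')[130:220,220:330]
cv2.imwrite('pics/p8.png',np.hstack([cv2.resize(a,(430,307),interpolation=2),cv2.resize(b,(366,300),interpolation=2)[:307] if 0 else cv2.resize(b,(370,307),interpolation=2)]))
for k,v in cases(cv2.imread('pics/raw_t8.png')).items(): print(k,v)
```

```text
t 19.8 pos [ 595.7 -105.4  241.2] jaw -91.92 F [-0.6 -0.4  0.3] w 42.0 j7 -1.06
red {'cap': array([ 0.5488, -0.4159]), 'lab': array([ 0.4768, -0.4207]), 'yaw': np.float64(-1.6), 'yaw2': np.float64(3.8), 'dist': np.float64(0.0721), 'lmin': np.float64(-0.0491), 'lmax': np.float64(0.0536), 'n': (68, np.int32(276))}
```

View pics/p8.png

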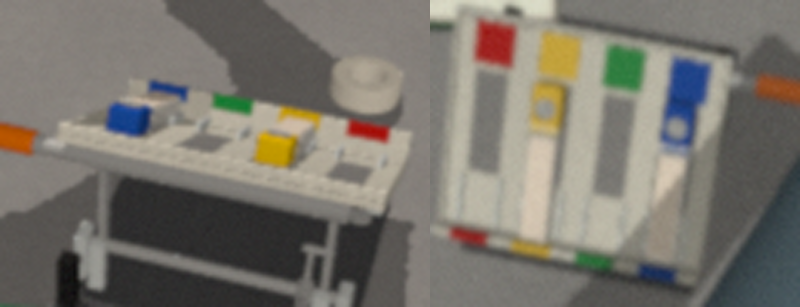

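Request:
step_arm([
  [[-99, -318, 0], 0],
  [[-99, -318, 0], 0],
  [[-99, -318, 0], 0],
  [[-99, -318, 0], 0],
  [[-99, -318, 0], 0],
  [[-99, -318, 0], 0],
  [[-99, -318, 0], 0],
  [[-99, -318, 0], 0],
])

```text
clock: 20.57
position: [0.4993, -0.4129, 0.2395]
tool_rot: [1.0, -0.009, 0.0, -0.001]
wrist_force: [-0.1, -0.1, -0.5]
gripper_width: 0.0421
```

Request:
step_arm([
  [[0, 0, 0], 0],
  [[0, 0, 0], 0],
  [[0, 0, 0], 0],
  [[0, 0, 0], 0],
])

```text
clock: 20.9
position: [0.5004, -0.4103, 0.2392]
tool_rot: [1.0, -0.009, 0.0, -0.001]
wrist_force: [0.5, 0.5, -0.4]
gripper_width: 0.0419
```

```bash
python3 -c "
from h import *
st()"
```

```text
t 20.9 pos [ 500.4 -410.3  239.2] jaw -91.0 F [ 0.5  0.5 -0.4] w 41.9 j7 -0.54
```

Request:
step_arm([
  [[-2.5, -11, -30], 0],
  [[-2.5, -11, -70], 0],
  [[-2.5, -11, -110], 0],
  [[-2.5, -11, -150], 0],
  [[-2.5, -11, -180], 0],
  [[-2.5, -11, -205], 0],
  [[-2.5, -11, -222], 0],
  [[-2.5, -11, -232], 0],
])

```text
clock: 21.57
position: [0.4966, -0.4215, 0.0055]
tool_rot: [1.0, -0.009, -0.001, -0.001]
wrist_force: [-0.2, 0.3, 0.5]
gripper_width: 0.0418
```

Request:
step_arm([
  [[0, 0, 0], 0],
  [[0, 0, 0], 0],
  [[0, 0, 0], 0],
  [[0, 0, 0], 0],
  [[0, 0, 0], 0],
  [[0, 0, 0], 0],
], hand=1, squeeze=6)

```text
clock: 22.07
position: [0.4968, -0.4248, 0.0092]
tool_rot: [1.0, -0.011, 0.001, 0.001]
wrist_force: [-0.2, 1.7, 6.8]
gripper_width: 0.0256
```

Request:
step_arm([
  [[0, 0, 10], 0],
  [[0, 0, 40], 0],
  [[0, 0, 80], 0],
  [[0, 0, 120], 0],
  [[0, 0, 160], 0],
  [[0, 0, 190], 0],
  [[0, 0, 190], 0],
  [[0, 0, 190], 0],
])

```text
clock: 22.73
position: [0.4966, -0.4249, 0.2002]
tool_rot: [1.0, -0.011, 0.002, 0.001]
wrist_force: [0.5, -0.1, -1.4]
gripper_width: 0.0259
```

```bash
python3 -c "
from h import *
st()"
```

```text
t 22.73 pos [ 496.6 -424.9  200.2] jaw -91.24 F [ 0.5 -0.1 -1.4] w 25.9 j7 -0.5
```

Request:
step_arm([
  [[37, 232, 0], -4],
  [[37, 232, 0], -4],
  [[37, 232, 0], -4],
  [[37, 232, 0], -4],
  [[37, 232, 0], -4],
  [[37, 232, 0], -4],
  [[37, 232, 0], -4],
])

```text
clock: 23.32
position: [0.5338, -0.1839, 0.1955]
tool_rot: [0.999, -0.041, -0.002, -0.003]
wrist_force: [0.5, 0.3, -0.9]
gripper_width: 0.026
```

Request:
step_arm([
  [[37, 232, 0], -3],
  [[37, 232, 0], -3],
  [[37, 232, 0], -3],
  [[37, 232, 0], -3],
  [[37, 232, 0], -3],
  [[37, 232, 0], -3],
  [[37, 232, 0], -3],
])

```text
clock: 23.9
position: [0.5699, 0.0475, 0.1958]
tool_rot: [0.998, -0.067, -0.002, -0.001]
wrist_force: [0.5, -0.2, -0.7]
gripper_width: 0.0258
```

Request:
step_arm([
  [[37, 232, 0], -3],
  [[37, 232, 0], -3],
  [[37, 232, 0], -3],
  [[37, 232, 0], -3],
  [[37, 232, 0], -3],
  [[37, 232, 0], -3],
  [[37, 232, 0], -3],
])

```text
clock: 24.48
position: [0.606, 0.2792, 0.1954]
tool_rot: [0.996, -0.093, -0.001, -0.001]
wrist_force: [0.1, -0.7, -0.2]
gripper_width: 0.0257
```

Request:
step_arm([
  [[0, 0, 0], 0],
  [[0, 0, 0], 0],
  [[0, 0, 0], 0],
  [[0, 0, 0], 0],
  [[0, 0, 0], 0],
])

```text
clock: 24.9
position: [0.6071, 0.2703, 0.1978]
tool_rot: [0.995, -0.099, -0.0, 0.0]
wrist_force: [-0.3, 0.4, -0.5]
gripper_width: 0.026
```

```bash
python3 -c "
from h import *
st()"
```

```text
t 24.9 pos [607.1 270.3 197.8] jaw -101.36 F [-0.3  0.4 -0.5] w 26.0 j7 -1.76
```

Request:
step_arm([
  [[1, 1.5, -25], 0],
  [[1, 1.5, -50], 0],
  [[1, 1.5, -56], 0],
  [[1, 1.5, -62], 0],
  [[1, 1.5, -68], 0],
  [[1, 1.5, -73], 0],
  [[1, 1.5, -78], 0],
  [[1, 1.5, -82], 0],
])

```text
clock: 25.57
position: [0.6085, 0.2734, 0.116]
tool_rot: [0.995, -0.098, 0.001, -0.0]
wrist_force: [0.6, -0.1, -0.1]
gripper_width: 0.0258
```

Request:
step_arm([
  [[0, 0, -3], 0],
  [[0, 0, -6], 0],
  [[0, 0, -9], 0],
  [[0, 0, -12], 0],
  [[0, 0, -14], 0],
  [[0, 0, -14], 0],
])

```text
clock: 26.07
position: [0.6078, 0.2734, 0.1012]
tool_rot: [0.995, -0.098, -0.0, 0.0]
wrist_force: [0.2, 0.2, 0.5]
gripper_width: 0.0258
```

Request:
step_arm([
  [[0, 0, 0], 0],
  [[0, 0, 0], 0],
  [[0, 0, 0], 0],
  [[0, 0, 0], 0],
], hand=0.05)

```text
clock: 26.4
position: [0.6081, 0.2734, 0.1019]
tool_rot: [0.995, -0.098, 0.0, -0.0]
wrist_force: [-0.4, 0.1, 1.0]
gripper_width: 0.042
```

Request:
step_arm([
  [[0, 0, 20], 0],
  [[0, 0, 60], 0],
  [[0, 0, 100], 0],
  [[0, -40, 138], 0],
  [[0, -80, 138], 0],
  [[0, -120, 138], 0],
  [[0, -160, 138], 0],
  [[0, -200, 138], 0],
])

```text
clock: 27.07
position: [0.6078, 0.0756, 0.2404]
tool_rot: [0.995, -0.098, 0.0, -0.0]
wrist_force: [-0.4, -0.3, -0.1]
gripper_width: 0.0419
```

Request:
step_arm([
  [[0, -180, 0], 0],
  [[0, -180, 0], 0],
  [[0, -180, 0], 0],
  [[0, -180, 0], 0],
  [[0, -180, 0], 0],
  [[0, -180, 0], 0],
])

```text
clock: 27.57
position: [0.6069, -0.1086, 0.2406]
tool_rot: [0.995, -0.102, 0.001, 0.001]
wrist_force: [0.3, 1.1, 0.7]
gripper_width: 0.0416
```

Run:
```python
from h import *
st(); save('scene','s9'); save('top','t9')
a,b=cv2.imread('pics/raw_s9.png')[180:260,310:450],cv2.imread('pics/raw_t9.png')[130:220,220:330]
cv2.imwrite('pics/p9.png',np.hstack([cv2.resize(a,(350,450),interpolation=2) if 0 else cv2.copyMakeBorder(cv2.resize(a,(350,200),interpolation=2),0,168,0,0,0),cv2.resize(b,(450,368),interpolation=2)]))
# button mask: grey bright inside cap: report from rectified rack plane z p=.0235+.0075
H=[.530,.2035]
for n,y in(('red',.084),('yel',.028),('blu',-.084)): print(n,proj("top",rk(H,.128,y,.031,.44)).round(1),proj("scene",rk(H,.128,y,.031,.44)).round(1))
```

```text
t 27.57 pos [ 606.9 -108.6  240.6] jaw -101.69 F [0.3 1.1 0.7] w 41.6 j7 -1.2
red [235.3 158. ] [424.3 217.8]
yel [254.6 161.6] [399.7 212.7]
blu [293.4 169. ] [352.5 203.1]
```

View pics/p9.png

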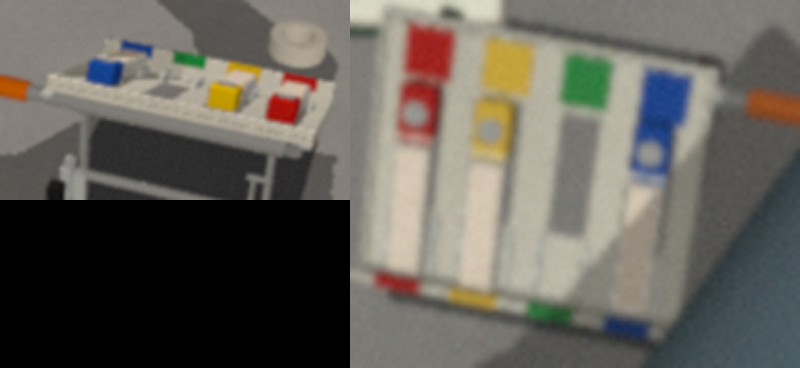

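Request:
step_arm([
  [[-27, 217, 0], 0],
  [[-27, 217, 0], 0],
  [[-27, 217, 0], 0],
  [[-27, 217, 0], 0],
  [[-27, 217, 0], 0],
  [[-27, 217, 0], 0],
  [[-27, 217, 0], 0],
  [[-27, 217, 0], 0],
])

```text
clock: 28.33
position: [0.5805, 0.1165, 0.2395]
tool_rot: [0.995, -0.096, -0.0, 0.0]
wrist_force: [0.9, 0.1, -0.0]
gripper_width: 0.0421
```

Request:
step_arm([
  [[0, 0, -20], 0],
  [[0, 0, -40], 0],
  [[0, 0, -40], 0],
  [[0, 0, -40], 0],
])

```text
clock: 28.67
position: [0.5806, 0.1128, 0.1995]
tool_rot: [0.995, -0.099, -0.001, 0.001]
wrist_force: [0.3, -0.7, 0.5]
gripper_width: 0.042
```

```bash
python3 -c "
from h import *
st()"
```

```text
t 28.67 pos [580.6 112.8 199.5] jaw -101.35 F [ 0.3 -0.7  0.5] w 42.0 j7 -1.52
```

Lower to 104 with y −3, grip lightly, slide it downhill and release.

Request:
step_arm([
  [[0, -3, -30], 0],
  [[0, -3, -60], 0],
  [[0, -3, -75], 0],
  [[0, -3, -85], 0],
  [[0, -3, -92], 0],
  [[0, -3, -95], 0],
  [[0, -3, -95], 0],
])

```text
clock: 29.25
position: [0.5815, 0.1112, 0.1052]
tool_rot: [0.995, -0.098, 0.0, -0.0]
wrist_force: [-0.5, -0.2, -0.6]
gripper_width: 0.0418
```

Request:
step_arm([
  [[0, 0, 0], 0],
  [[0, 0, 0], 0],
  [[0, 0, 0], 0],
  [[0, 0, 0], 0],
  [[0, 0, 0], 0],
], hand=1, squeeze=4)

```text
clock: 29.67
position: [0.5815, 0.1112, 0.1055]
tool_rot: [0.995, -0.098, 0.001, -0.0]
wrist_force: [-1.1, -1.1, 6.3]
gripper_width: 0.0256
```

Request:
step_arm([
  [[-1, 0.2, -0.5], 0],
  [[-2, 0.4, -1], 0],
  [[-3, 0.6, -1.4], 0],
  [[-4, 0.8, -1.9], 0],
  [[-4, 0.8, -1.9], 0],
  [[-4, 0.8, -1.9], 0],
])

```text
clock: 30.17
position: [0.5774, 0.1118, 0.1032]
tool_rot: [0.995, -0.098, 0.0, 0.0]
wrist_force: [-0.4, -1.6, 6.5]
gripper_width: 0.0256
```

Request:
step_arm([
  [[-1, 0.2, -0.5], 0],
  [[-2, 0.4, -1], 0],
  [[-3, 0.6, -1.4], 0],
  [[-4, 0.8, -1.9], 0],
  [[-4, 0.8, -1.9], 0],
  [[-4, 0.8, -1.9], 0],
])

```text
clock: 30.67
position: [0.5739, 0.1123, 0.1012]
tool_rot: [0.995, -0.098, 0.001, 0.0]
wrist_force: [3.8, -2.2, 2.9]
gripper_width: 0.0262
```

Request:
step_arm([
  [[0, 0, 0], 0],
  [[0, 0, 0], 0],
  [[0, 0, 0], 0],
  [[0, 0, 0], 0],
], hand=0.05)

```text
clock: 31.0
position: [0.5721, 0.1134, 0.1004]
tool_rot: [0.995, -0.098, -0.001, -0.0]
wrist_force: [0.1, -0.0, -0.4]
gripper_width: 0.0419
```

Request:
step_arm([
  [[0, 0, 20], 0],
  [[0, 0, 60], 0],
  [[0, 0, 100], 0],
  [[0, -40, 140], 0],
  [[-30, -80, 140], 0],
  [[-60, -120, 140], 0],
  [[-80, -160, 140], 0],
  [[-80, -190, 140], 0],
])

```text
clock: 31.67
position: [0.4941, -0.0625, 0.2405]
tool_rot: [0.995, -0.097, -0.001, -0.001]
wrist_force: [0.8, -0.6, 0.4]
gripper_width: 0.0419
```

Run:
```python
from h import *
st(); save('scene','s10'); save('top','t10')
a,b=cv2.imread('pics/raw_t10.png')[130:220,220:330],cv2.imread('pics/raw_s10.png')[145:215,255:310]
cv2.imwrite('pics/p10.png',np.hstack([cv2.resize(a,(489,400),interpolation=2),cv2.resize(b,(310,400),interpolation=2)]))
```

```text
t 31.67 pos [494.1 -62.5 240.5] jaw -101.14 F [ 0.8 -0.6  0.4] w 41.9 j7 -1.27
```

View pics/p10.png

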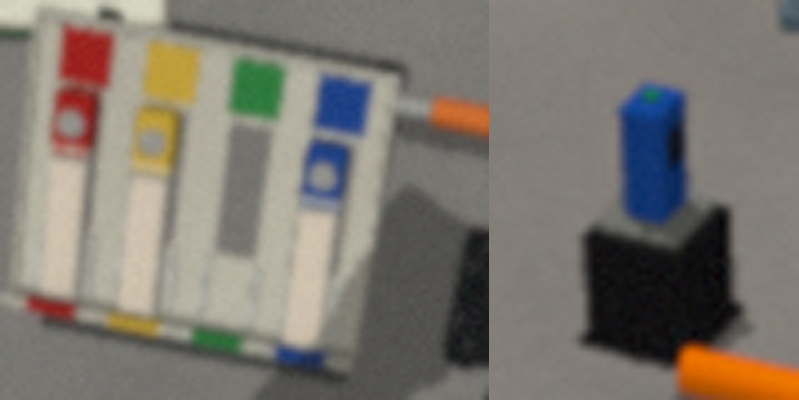

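Run:
```python
from h import *
st()
im=cv2.imread('pics/raw_top0.png'); h=cv2.cvtColor(im,cv2.COLOR_BGR2HSV)
for nm,m in(('blue',cv2.inRange(h,(100,110,50),(130,255,255))),('dark',cv2.inRange(h,(0,0,0),(180,255,45)))):
    m[:, :345]=0; m[:,388:]=0; m[:205]=0; m[255:]=0
    m=cv2.resize(m,None,fx=8,fy=8,interpolation=cv2.INTER_CUBIC); m=(m>127).astype(np.uint8)
    c=max(cv2.findContours(m,0,2)[0],key=cv2.contourArea); r=cv2.minAreaRect(c); print(nm,np.array(r[0])/8,np.array(r[1])/8,r[2])
print(tri((283.9,161.6),(366.3,232.0)))
# flange/ cradle top grey
sb=cv2.imread('pics/raw_scene0.png'); print([b for b in blobs(sb,'blue') if abs(b[0][0]-283)<8])
H=np.array([.530,.2035])
for n,uv in(('red',(72.5/4.445+219.6,123/4.444+129.6)),('yel',(152/4.445+219.6,140/4.444+129.6)),('blu',(323/4.445+219.6,176/4.444+129.6))):
    # intersect top ray with button plane p=.031 at tilt .44
    o,d=ray('top',uv); nrm=np.r_[-np.sin(.44)*EX,np.cos(.44)]; P0=rk(H,0,0,.031,.44); X=o+d*((P0-o)@nrm)/(d@nrm)
    print(n,X.round(4),"rackx",((X-P0)@np.r_[np.cos(.44)*EX,np.sin(.44)]).round(4),"y",((X-P0)[:2]@EY).round(4))
```

```text
t 31.77 pos [493.9 -68.6 241.4] jaw -101.81 F [ 0.9  0.4 -0.3] w 41.9 j7 -1.27
blue [366.43746948 232.4375    ] [10.87499809 10.87499809] 90.0
dark [355.98257446 232.64074707] [19.20210075  8.75692177] 86.633544921875
(array([ 0.4355979 , -0.10310556,  0.13044742]), np.float64(0.002441113708571738))
[([283.5, 172.2], 207, [279, 160, 11, 24])]
red [0.6488 0.264  0.1355] rackx 0.1303 y 0.0826
yel [0.6375 0.2133 0.135 ] rackx 0.129 y 0.0306
blu [0.6137 0.1043 0.134 ] rackx 0.1267 y -0.0809
```

Request:
step_arm([
  [[-58, -34, 0], -2.7],
  [[-58, -34, 0], -2.7],
  [[-58, -34, 0], -2.7],
  [[-58, -34, 0], -2.7],
  [[-58, -34, 0], -2.7],
  [[-58, -34, 0], -2.7],
], hand=-0.2)

```text
clock: 32.27
position: [0.44, -0.0954, 0.2408]
tool_rot: [0.993, -0.12, 0.0, 0.0]
wrist_force: [-0.1, 0.1, -0.2]
gripper_width: 0.0529
```

Run:
```python
from h import *
st()
save('scene','s11',(240,90,330,215),4.5)
```

```text
t 32.27 pos [440.  -95.4 240.8] jaw -103.81 F [-0.1  0.1 -0.2] w 52.9 j7 -1.28
```

View pics/s11.png

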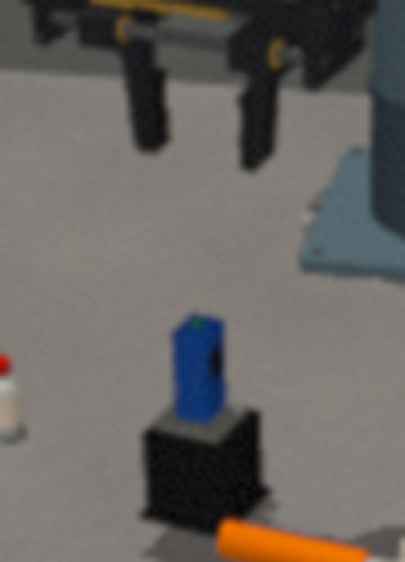

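Request:
step_arm([
  [[-4.5, -7, 0], 0],
  [[-4.5, -7, -30], 0],
  [[-4.5, -7, -60], 0],
  [[-4.5, -7, -90], 0],
  [[-4.5, -7, -115], 0],
  [[-4.5, -7, -140], 0],
  [[-4.5, -7, -155], 0],
  [[-4.5, -7, -161], 0],
])

```text
clock: 32.98
position: [0.4331, -0.1036, 0.0778]
tool_rot: [0.993, -0.121, -0.002, 0.0]
wrist_force: [-0.6, 0.8, 0.4]
gripper_width: 0.0528
```

Request:
step_arm([
  [[0, 0, 0], 0],
  [[0, 0, 0], 0],
  [[0, 0, 0], 0],
  [[0, 0, 0], 0],
  [[0, 0, 0], 0],
  [[0, 0, 0], 0],
  [[0, 0, 0], 0],
], hand=1, squeeze=25)

```text
clock: 33.57
position: [0.4351, -0.1035, 0.0806]
tool_rot: [0.993, -0.121, 0.001, -0.0]
wrist_force: [-1.8, 1.1, 7.9]
gripper_width: 0.024
```

```bash
python3 -c "
from h import *
st()
im=grab_frame('scene')[:,:,::-1]; cv2.imwrite('pics/raw_s12.png',im)"
```

```text
t 33.57 pos [ 435.1 -103.5   80.6] jaw -103.92 F [-1.8  1.1  7.9] w 24.0 j7 -0.97
```

Request:
step_arm([
  [[0, 0, 20], 0],
  [[0, 0, 50], 0],
  [[0, 0, 80], 0],
  [[0, 0, 110], 0],
  [[0, 0, 145], 0],
  [[0, 0, 180], 0],
  [[0, 0, 180], 0],
])

```text
clock: 34.2
position: [0.4372, -0.1042, 0.2646]
tool_rot: [0.993, -0.121, 0.004, -0.001]
wrist_force: [1.8, -0.5, 0.1]
gripper_width: 0.0238
```

Request:
step_arm([
  [[107, 184, 0], 0],
  [[107, 184, 0], 0],
  [[107, 184, 0], 0],
  [[107, 184, 0], 0],
  [[107, 184, 0], 0],
  [[107, 184, 0], 0],
  [[107, 184, 0], 0],
])

```text
clock: 34.78
position: [0.5417, 0.0837, 0.2587]
tool_rot: [0.993, -0.118, -0.0, 0.0]
wrist_force: [-0.0, -0.4, -1.9]
gripper_width: 0.0237
```

Request:
step_arm([
  [[107, 184, 0], 0],
  [[107, 184, 0], 0],
  [[107, 184, 0], 0],
  [[107, 184, 0], 0],
  [[107, 184, 0], 0],
  [[107, 184, 0], 0],
  [[107, 184, 0], 0],
])

```text
clock: 35.37
position: [0.6484, 0.2658, 0.2586]
tool_rot: [0.993, -0.12, -0.0, 0.001]
wrist_force: [-0.3, -1.3, -0.4]
gripper_width: 0.0239
```

Request:
step_arm([
  [[0, 0, -10], 0],
  [[0, 0, -20], 0],
  [[0, 0, -30], 0],
  [[0, 0, -30], 0],
  [[0, 0, -30], 0],
])

```text
clock: 35.78
position: [0.6475, 0.2637, 0.2289]
tool_rot: [0.993, -0.122, -0.001, 0.0]
wrist_force: [-0.2, -0.3, -1.4]
gripper_width: 0.0238
```

Run:
```python
from h import *
st()
save('scene','s13'); save('top','t13')
a,b=cv2.imread('pics/raw_s13.png')[120:240,320:460],cv2.imread('pics/raw_t13.png')[110:230,200:330]
cv2.imwrite('pics/p13.png',np.hstack([cv2.resize(a,None,fx=2.9,fy=2.9,interpolation=2),cv2.resize(b,None,fx=2.9,fy=2.9,interpolation=2)]))
s=state()["position"]; print("tip px scene",proj("scene",[s[0],s[1],s[2]-.0756]))
```

```text
t 35.78 pos [647.5 263.7 228.9] jaw -104.0 F [-0.2 -0.3 -1.4] w 23.8 j7 -1.8
tip px scene [424.67611224 210.66798874]
```

View pics/p13.png

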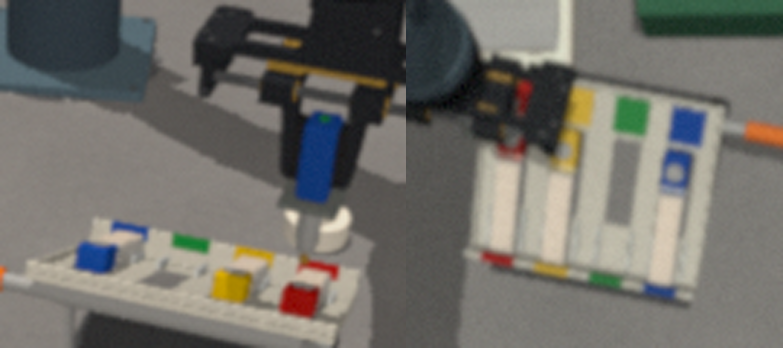

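Request:
step_arm([
  [[1, 0, -8], 0],
  [[1, 0, -14], 0],
  [[1, 0, -17], 0],
  [[1, 0, -19], 0],
  [[1, 0, -20], 0],
  [[1, 0, -20], 0],
])

```text
clock: 36.38
position: [0.6491, 0.2646, 0.2097]
tool_rot: [0.993, -0.121, -0.0, 0.0]
wrist_force: [-1.1, -1.8, -0.0]
gripper_width: 0.0239
```

Request:
step_arm([
  [[0, 0, 0], 0],
  [[0, 0, 0], 0],
])

```text
clock: 36.55
position: [0.6492, 0.2647, 0.21]
tool_rot: [0.993, -0.121, -0.0, -0.0]
wrist_force: [-1.6, 0.1, 0.2]
gripper_width: 0.0239
```

Request:
step_arm([
  [[0, 0, -1], 0],
  [[0, 0, -2], 0],
  [[0, 0, -2], 0],
  [[0, 0, -2], 0],
])

```text
clock: 36.88
position: [0.6493, 0.2647, 0.2078]
tool_rot: [0.993, -0.121, -0.0, -0.0]
wrist_force: [-2.6, -0.1, 1.8]
gripper_width: 0.0238
```

Request:
step_arm([
  [[0, 0, 0], 0],
  [[0, 0, 0], 0],
  [[0, 0, 0], 0],
  [[0, 0, 0], 0],
  [[0, 0, 0], 0],
])

```text
clock: 37.3
position: [0.6493, 0.2647, 0.2078]
tool_rot: [0.993, -0.121, -0.0, -0.0]
wrist_force: [-2.1, -1.0, 0.8]
gripper_width: 0.0239
```

Request:
step_arm([
  [[0, 0, 10], 0],
  [[0, 0, 25], 0],
  [[-6, -25, 25], 0],
  [[-12, -51, 25], 0],
  [[-12, -51, 25], 0],
  [[-12, -51, 25], 0],
  [[-12, -51, 25], 0],
])

```text
clock: 37.88
position: [0.638, 0.2143, 0.2339]
tool_rot: [0.993, -0.121, 0.001, -0.001]
wrist_force: [0.9, 0.5, -1.9]
gripper_width: 0.0239
```

Request:
step_arm([
  [[0, 0, 0], 0],
  [[0, 0, 0], 0],
])

```text
clock: 38.05
position: [0.6375, 0.215, 0.2329]
tool_rot: [0.993, -0.12, 0.0, -0.0]
wrist_force: [-0.3, 0.3, -2.0]
gripper_width: 0.024
```

Run:
```python
from h import *
st()
save('scene','s14',(330,130,450,240),5)
```

```text
t 38.05 pos [637.5 215.  232.9] jaw -103.82 F [-0.3  0.3 -2. ] w 24.0 j7 -1.72
```

View pics/s14.png

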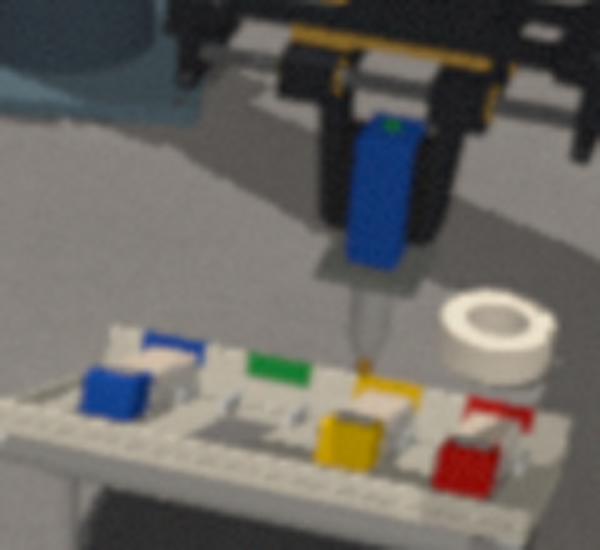

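Request:
step_arm([
  [[0, -1, -10], 0],
  [[0, -1, -18], 0],
  [[0, -1, -22], 0],
  [[0, -1, -24], 0],
  [[0, -1, -25], 0],
  [[0, -1, -26], 0],
  [[0, -1, -26], 0],
])

```text
clock: 38.68
position: [0.637, 0.2126, 0.2067]
tool_rot: [0.993, -0.121, -0.001, 0.0]
wrist_force: [-3.7, -0.4, 1.5]
gripper_width: 0.0236
```

Request:
step_arm([
  [[0, 0, 0], 0],
  [[0, 0, 0], 0],
  [[0, 0, 0], 0],
  [[0, 0, 0], 0],
])

```text
clock: 39.02
position: [0.6371, 0.2127, 0.2068]
tool_rot: [0.993, -0.121, -0.0, -0.0]
wrist_force: [-4.0, -0.2, 1.5]
gripper_width: 0.0235
```

Request:
step_arm([
  [[0, 0, 0], 0],
  [[0, 0, 0], 0],
  [[0, 0, 10], 0],
  [[0, 0, 25], 0],
  [[-8, -36, 25], 0],
  [[-16, -72, 25], 0],
  [[-23, -108, 25], 0],
  [[-23, -108, 25], 0],
])

```text
clock: 39.68
position: [0.6143, 0.0944, 0.2347]
tool_rot: [0.992, -0.127, 0.002, 0.002]
wrist_force: [0.1, -1.2, -0.9]
gripper_width: 0.0236
```

Request:
step_arm([
  [[0, 0, 0], 0],
  [[0, 0, 0], 0],
  [[0, 0, 0], 0],
])

```text
clock: 39.93
position: [0.6151, 0.1062, 0.2324]
tool_rot: [0.993, -0.12, 0.001, -0.0]
wrist_force: [0.1, 0.1, -0.4]
gripper_width: 0.0241
```

Run:
```python
from h import *
st()
s=state()["position"]
im=grab_frame('scene')[:,:,::-1]; cv2.imwrite('pics/raw_s15.png',im)
print("tip pred",proj("scene",[s[0],s[1],s[2]-.0756]).round(1)); 
for c in("red","yellow","blue"): print(c,[b[:2] for b in blobs(im,c) if 330<b[0][0]<440 and 170<b[0][1]<240])
print("blue button pred",proj("scene",[.6137,.1043,.134]).round(1))
print("brass",[b for b in blobs(im,"orange",amin=3,smin=90)+blobs(im,"yellow",amin=3,smin=90) if 335<b[0][0]<375 and 170<b[0][1]<210])
```

```text
t 39.93 pos [615.1 106.2 232.4] jaw -103.81 F [ 0.1  0.1 -0.4] w 24.1 j7 -1.56
tip pred [355.1 195.4]
red [([429.8, 211.7], 46), ([422.7, 223.3], 123)]
yellow [([407.0, 207.1], 45), ([399.2, 218.6], 130)]
blue [([364.4, 198.0], 23), ([352.5, 208.4], 108)]
blue button pred [353.9 203.3]
brass []
```

Request:
step_arm([
  [[-1, -2, -10], 0],
  [[-1, -2, -18], 0],
  [[-1, -2, -22], 0],
  [[-1, -2, -24], 0],
  [[-1, -2, -25], 0],
  [[-1, -2, -26], 0],
  [[-1, -2, -26], 0],
])

```text
clock: 40.57
position: [0.6129, 0.1029, 0.2057]
tool_rot: [0.993, -0.121, -0.001, -0.0]
wrist_force: [-2.1, 1.8, 2.1]
gripper_width: 0.0239
```

Request:
step_arm([
  [[0, 0, 0], 0],
  [[0, 0, 0], 0],
  [[0, 0, 0], 0],
  [[0, 0, 0], 0],
])

```text
clock: 40.9
position: [0.6131, 0.1028, 0.2058]
tool_rot: [0.993, -0.121, -0.0, -0.0]
wrist_force: [-3.2, 1.4, 1.7]
gripper_width: 0.0241
```

Request:
step_arm([
  [[0, 0, 0], 0],
  [[0, 0, 15], 0],
  [[0, 0, 40], 0],
  [[0, 0, 55], 0],
  [[0, 0, 55], 0],
])

```text
clock: 41.32
position: [0.616, 0.1017, 0.2641]
tool_rot: [0.993, -0.122, 0.004, -0.0]
wrist_force: [1.6, 0.1, -0.6]
gripper_width: 0.024
```

Request:
step_arm([
  [[-178, -206, 0], 0],
  [[-178, -206, 0], 0],
  [[-178, -206, 0], 0],
  [[-178, -206, 0], 0],
  [[-178, -206, 0], 0],
  [[-178, -206, 0], 0],
  [[-178, -206, 0], 0],
  [[-178, -206, 0], 0],
])

```text
clock: 41.98
position: [0.4317, -0.1074, 0.2601]
tool_rot: [0.992, -0.125, -0.0, -0.0]
wrist_force: [0.0, -0.3, -2.1]
gripper_width: 0.0239
```

Request:
step_arm([
  [[0, 0, 0], 0],
  [[0, 0, 0], 0],
  [[0, 0, 0], 0],
  [[0, 0, 0], 0],
])

```text
clock: 42.32
position: [0.4361, -0.1026, 0.2606]
tool_rot: [0.993, -0.12, 0.0, 0.001]
wrist_force: [0.2, 0.2, -1.9]
gripper_width: 0.0235
```

Run:
```python
from h import *
st()
im=grab_frame('scene')[:,:,::-1]; cv2.imwrite('pics/raw_s16.png',im)
im2=grab_frame('top')[:,:,::-1]; cv2.imwrite('pics/raw_t16.png',im2)
h=cv2.cvtColor(im,cv2.COLOR_BGR2HSV)[20:200,230:330]
m=cv2.inRange(h,(105,120,50),(128,255,255)); ys,xs=np.nonzero(m)
if len(xs):
    for y in range(ys.min(),ys.max()+1,3): r=xs[ys==y]; print(y+20,r.mean()+230 if len(r) else None,len(r))
s=state()["position"]
for z in(.05,.0,-.0186,-.0756): print(z,proj("scene",[s[0],s[1],s[2]+z]).round(1))
```

```text
t 42.32 pos [ 436.1 -102.6  260.6] jaw -103.81 F [ 0.2  0.2 -1.9] w 23.5 j7 -1.31
97 283.5 4
100 280.5 12
103 279.5 10
106 279.5 10
109 280.0 11
112 280.0 11
115 280.0 11
118 281.5 10
121 281.0 9
0.05 [281.6  97.8]
0.0 [282.4 116.6]
-0.0186 [282.7 123.4]
-0.0756 [283.6 143.4]
```

Request:
step_arm([
  [[-1, -1, -30], 0],
  [[-1, -1, -60], 0],
  [[-1, -1, -90], 0],
  [[-1, -1, -110], 0],
  [[-1, -1, -118], 0],
  [[-1, -1, -126], 0],
  [[-1, -1, -134], 0],
  [[-1, -1, -142], 0],
])

```text
clock: 43.08
position: [0.4354, -0.1044, 0.1189]
tool_rot: [0.993, -0.121, 0.001, 0.0]
wrist_force: [-0.2, 0.2, -0.8]
gripper_width: 0.0237
```

```bash
python3 -c "
from h import *
st()"
```

```text
t 43.08 pos [ 435.4 -104.4  118.9] jaw -103.9 F [-0.2  0.2 -0.8] w 23.7 j7 -1.04
```

Tip is in the hole with no contact force, so I'll continue down.

Request:
step_arm([
  [[0, 1, -8], 0],
  [[0, 1, -16], 0],
  [[0, 1, -24], 0],
  [[0, 1, -31], 0],
  [[0, 1, -35], 0],
  [[0, 1, -37], 0],
  [[0, 1, -37.5], 0],
  [[0, 1, -37.5], 0],
])

```text
clock: 43.75
position: [0.4344, -0.1035, 0.0813]
tool_rot: [0.993, -0.121, 0.0, 0.0]
wrist_force: [0.1, 0.1, -0.9]
gripper_width: 0.0237
```

```bash
python3 -c "
from h import *
st()"
```

```text
t 43.75 pos [ 434.4 -103.5   81.3] jaw -103.94 F [ 0.1  0.1 -0.9] w 23.7 j7 -0.97
```

Request:
step_arm([
  [[0.5, 0, -1], 0],
  [[0.5, 0, -1.5], 0],
  [[0.5, 0, -1.5], 0],
  [[0.5, 0, -1.5], 0],
])

```text
clock: 44.08
position: [0.435, -0.1034, 0.0806]
tool_rot: [0.993, -0.121, 0.0, -0.0]
wrist_force: [-3.7, 1.0, 12.3]
gripper_width: 0.0238
```

Request:
step_arm([
  [[0, 0, 0], 0],
  [[0, 0, 0], 0],
  [[0, 0, 0], 0],
  [[0, 0, 0], 0],
  [[0, 0, 0], 0],
  [[0, 0, 0], 0],
  [[0, 0, 0], 0],
], hand=-0.3)

```text
clock: 44.67
position: [0.4349, -0.1034, 0.0798]
tool_rot: [0.993, -0.121, -0.0, 0.0]
wrist_force: [0.6, -0.2, -0.3]
gripper_width: 0.0578
```

Request:
step_arm([
  [[0, 0, 15], 0],
  [[0, 0, 45], 0],
  [[0, 0, 80], 0],
  [[0, 0, 120], 0],
  [[0, 0, 160], 0],
  [[0, 0, 190], 0],
  [[-20, -40, 190], 0],
  [[-30, -80, 190], 0],
])

```text
clock: 45.33
position: [0.4069, -0.1787, 0.2711]
tool_rot: [0.993, -0.116, 0.002, -0.001]
wrist_force: [1.2, -1.2, 0.2]
gripper_width: 0.0575
```

Request:
step_arm([
  [[0, -130, 0], 0],
  [[0, -130, 0], 0],
  [[0, -130, 0], 0],
  [[0, -130, 0], 0],
  [[0, -130, 0], 0],
])

```text
clock: 45.75
position: [0.4037, -0.3147, 0.2699]
tool_rot: [0.992, -0.125, -0.0, 0.001]
wrist_force: [0.3, 0.5, -0.5]
gripper_width: 0.0574
```

Run:
```python
from h import *
st()
a=grab_frame('scene')[:,:,::-1].copy(); b=grab_frame('top')[:,:,::-1].copy(); cv2.imwrite('pics/raw_sF.png',a); cv2.imwrite('pics/raw_tF.png',b)
pick=lambda im,c,r,**k:[x[:2] for x in blobs(im,c,**k) if r[0]<x[0][0]<r[2] and r[1]<x[0][1]<r[3]]
print("reader scene (start 283.5,172.2 n207)",pick(a,'blue',(265,150,300,190)),"top (start 366.3,232 n81)",pick(b,'blue',(350,215,385,250)))
for c in("red","yellow","green","blue","orange"): print(c,"scene",pick(a,c,(295,180,450,250)),"top",pick(b,c,(220,125,345,215)))
t=cv2.imread('pics/raw_t10.png'); t2=cv2.imread('pics/raw_top0.png')
d=cv2.absdiff(b,t)[125:215,220:330].max(2); print("rack diff vs t10 px>40:",(d>40).sum())
for nm,(x0,y0,x1,y1) in dict(bottle=(150,180,200,220),tape=(215,240,250,275),vialA=(375,150,400,172),vialB=(405,245,428,265),carton=(400,135,455,170)).items(): print(nm,(cv2.absdiff(b,t2)[y0:y1,x0:x1].max(2)>40).sum())
```

```text
t 45.75 pos [ 403.7 -314.7  269.9] jaw -104.34 F [ 0.3  0.5 -0.5] w 57.4 j7 -0.83
reader scene (start 283.5,172.2 n207) [([283.8, 172.4], 204)] top (start 366.3,232 n81) [([366.2, 232.2], 83)]
red scene [([430.1, 211.6], 44), ([422.8, 223.3], 120)] top [([238.6, 146.8], 198), ([231.3, 199.0], 31)]
yellow scene [([407.1, 207.0], 44), ([399.4, 218.3], 126)] top [([258.0, 146.0], 127), ([255.6, 159.5], 75), ([249.6, 202.8], 35)]
green scene [([385.5, 203.1], 46)] top [([277.3, 149.6], 91), ([268.0, 206.1], 18)]
blue scene [([364.5, 197.9], 26), ([352.6, 208.4], 107)] top [([296.6, 153.2], 105), ([293.7, 164.5], 33), ([287.1, 210.2], 20)]
orange scene [([304.0, 212.1], 304)] top [([330.1, 157.1], 185)]
rack diff vs t10 px>40: 600
bottle 0
tape 0
vialA 0
vialB 0
carton 0
```

Run:
```python
from h import *
st(); H=np.array([.530,.2035]); tl=.44
def onrack(n,uv,p):
    o,d=ray(n,uv); nrm=np.r_[-np.sin(tl)*EX,np.cos(tl)]; P0=rk(H,0,0,p,tl); X=o+d*((P0-o)@nrm)/(d@nrm)
    return ((X-P0)@np.r_[np.cos(tl)*EX,np.sin(tl)]*1000).round(1),((X-P0)[:2]@EY*1000).round(1)
for n,uv in(("red",(422.8,223.3)),("yel",(399.4,218.3)),("blu",(352.6,208.4))): print(n,"cap blob scene",onrack("scene",uv,.02))
b=cv2.imread('pics/raw_tF.png')
# buttons: bright low-sat pixels enclosed by the cap, weighted centroid
h=cv2.cvtColor(b,cv2.COLOR_BGR2HSV)
for n,(u,v) in dict(red=(235.5,157.2),yel=(253.8,161),blu=(292.5,169)).items():
    u,v=int(round(u)),int(round(v)); w=255-h[v-3:v+4,u-3:u+4,1].astype(float); w=np.clip(w-np.percentile(w,55),0,None)
    yy,xx=np.mgrid[v-3:v+4,u-3:u+4]; c=((w*xx).sum()/w.sum(),(w*yy).sum()/w.sum()); print(n,np.round(c,1),"button top",onrack("top",c,.031))
for n,uv in(("Rl",(231.3,199.0)),("Yl",(249.6,202.8)),("Bl",(287.1,210.2))): print(n,onrack("top",uv,.0335))
# label lower end along each slot axis: brightness profile on plane p=.0275 
g=cv2.cvtColor(b,cv2.COLOR_BGR2GRAY)
```

```text
t 45.85 pos [ 405.2 -310.3  269.4] jaw -103.97 F [ 0.4  0.2 -0.4] w 57.5 j7 -0.83
red cap blob scene (np.float64(139.4), np.float64(84.0))
yel cap blob scene (np.float64(137.8), np.float64(31.0))
blu cap blob scene (np.float64(135.9), np.float64(-79.8))
red [235.3 157.5] button top (np.float64(129.2), np.float64(84.3))
yel [253.5 161.6] button top (np.float64(127.4), np.float64(31.1))
blu [292.1 169.3] button top (np.float64(126.3), np.float64(-80.5))
Rl (np.float64(4.4), np.float64(83.4))
Yl (np.float64(3.5), np.float64(28.3))
Bl (np.float64(2.9), np.float64(-84.1))
```

```bash
python3 -c "
from h import *
print(sign_off())"
```

```text
the job is handed in; nothing more can be done
None
```

The job is done and handed in at about 46 s of robot time. No verdict was given, so everything below rests on my own checks.

**What I did**
- **Rack:** I gripped the orange sleeve and swung the leg along its arc onto its stop, then let go. The rack stood on it.
- **Cases:** Only red, yellow and blue were on the bench; green was absent. I laid all three in their slots. Blue first came to rest several millimetres uphill, so I slid it down to the ledge.
- **Reader:** I touched the red, yellow and blue buttons in that order, resting at least half a second on each. The contact force was about 2–4 N each time. I then put the reader back in its cradle and moved the arm clear.

**Last checks**
- **Rack and leg:** the rack marks and sleeve are where they were when it first stood (within 0.4 px, apart from marks now partly covered by cases), with a fitted tilt of about 0.44 rad.
- **Case positions:** both cameras agree. Blue is against the ledge, and yellow and red lie about 1–3 mm uphill of it; the limit is 12 mm.
- **Sideways offsets:** yellow and blue read about 3 mm to the left in their slots, slightly more than the 2.5 mm of play between the rails. Part of that is probably calibration error. I could not check directly whether either foot sits on a rail.
- **Reader:** its blue block is back within 0.3 px of its starting pixels in both views.
- **Bystanders:** the bottle, tape roll, both vials and carton show no change in the top view.
- **Disagreement:** the overall top-view difference over the rack (600 changed pixels against the picture taken after the blue case was reseated) was not clean. I put it down to moved shadows and did not investigate it.

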